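# Make up two port kits for the bioreactor

### The arm

A 6-joint arm with a two-finger parallel gripper is mounted at the origin on a cart in front of the work surface, level with it; the furniture and walls round the work are solid. World frame = base frame: x ahead of the robot, y to its left, z up, the work surface at z = 0. Lengths are in m, angles in rad, forces in N, time in s.
With the tool pointing down it reaches from about 0.35 to 0.925 m from the base axis. Payload 6.4 kg.
Tool frame: the origin (TCP) lies between the finger pads; the fingertips stand 14 mm ahead of it and the grasp point (between the pads) lies 5 mm behind it (bot.tip_extent is the distance from the TCP to the fingertips, in m); x points along the fingers, z is the direction in which the jaws open and shut, and the axes are right-handed (so a half turn about x gives the same grasp; the last joint's range is limited). The gripper opens to 85 mm and grips with 20 to 120 N. Pads are 22 mm wide; open, the fingers measure 114 mm over their backs; the gripper's body (76 mm by 85 mm) begins 54 mm behind the grasp point. The pads swing forward as they close: fully open they stand 13 mm farther back than shut.
Start: joints at [-1.378, 0.245, 1.558, -0, 1.339, -0.174], TCP at [0.233, -0.607, 0.245] pointing down, gripper open.
Joint ranges: [-3.13, 3.13], [-1.02, 2.26], [0.13, 2.54], [-0.95, 4.09], [0.21, 2.88], [-2.74, 2.74]. Speed limits (rad/s): [2.57, 2.57, 3.14, 3.14, 3.14, 3.14].

### API

Orientations are given as a unit quaternion [x, y, z, w].
In Python, from plant import bot gives the robot as it stands.
- The arm moves only by the tool send_rows, never from a script. Its argument "steps" is one flat list of numbers, 4 for each row, row after row: the shift along the tool's x, y, z in mm, then the turn about the tool's x in degrees. A call has 1 to 20 rows; each row shifts and turns the commanded pose from where the row before left it, along the tool's axes as they then stand; what a row does not reach is not made up. A row lasts 1/8 s, in which the tool goes at most 62.5 mm and 10.7 degrees, less where a joint would pass 70% of its speed; a pose out of reach is approached as far as the arm can. A call is refused whole if a number of a shift passes 62.5 or a number of a turn 10.7, either way. A call with a gripper value outside its range is refused whole. "grip" is the finger opening in mm, from 0 to 85.4, set as the call begins (left out, the last holds). The fingers move at their own pace and stop on an object; "newtons" is the grip in N (left out, the last holds). Time passes only in rows, so rows that do not move let the fingers close. It gives the time, the measured TCP pose, the force and the opening at its end, in the units of the state.
- bot.get_obs(): the state, without advancing time (a new reading comes with each control period).
- bot.get_image(name): name is "side" or "top" or "wrist"; returns the picture (480x640x3 uint8, blue, green, red); there is no depth.
- bot.camera_model(name): a dict with "fx", "fy", "cx", "cy" (pixels), "R" (3x3) and "t" (3): a world point X has camera coordinates R X + t. Camera axes: x right, y down, z forward; pixel columns grow to the right and rows downward; lengths in m; the calibration is good to about 2 mm. A picture is of the moment at which its call begins: read the wrist's pose just before it. camera_model takes no time and is no camera call; for the wrist camera it gives the pose at the moment of the call.
- bot.sign_off(): hands the job in, once; it reports no verdict.
The state is a dict: "t": time; "qpos": joint angles; "qd": joint speeds; "tau": joint torques, N m; "tool_pos": TCP position; "ee_rot": TCP orientation; "ft_force": force on the tool from outside, world axes, zero at the start; "wrist_torque": the same for the moment, N m; "finger_gap": finger opening in m.
Only numpy, scipy, OpenCV 4.12 (cv2) and the standard library are available. Lean on these libraries where they do the work, as an engineer would, in place of code of your own. Each camera call takes 0.05 s, during which the arm holds its last target.

### The job

Make up the two bioreactor port kits from the parts on the bench. The tray with the bored block gets one vent filter lying flat in its open compartment, and the steel port plug pushed fully home in the bore until its collar sits on the block. The other tray gets the other vent filter lying flat in its large compartment, and the vial and the port nut standing upright in its two small compartments, one in each; leave the beaker and the flask where they stand.

Things in the scene. Friction and masses are not known exactly. Their poses are not given: they have to be found in the camera images.
- block_tray: grey kit tray with a square aluminium block, fixed, 140 (x) x 190 (y) mm, floor 3 mm, rim 11 mm high and 3 mm thick; origin: centre of its underside. A 10 mm high rib along y = 0 halves it. +y half: the large open compartment, 134 x 90 mm, centre (0, 0.047). -y half: the block, 60 x 60 mm, top 29 mm above the bench, with a vertical 22 mm bore at (0, -0.047), 26 mm deep, mouth chamfered 2 mm
- cell_tray: grey kit tray with three open compartments, fixed, 140 (x) x 190 (y) mm, floor 3 mm, rim 11 mm high and 3 mm thick; origin: centre of its underside. A 10 mm high rib along y = 0 halves it. +y half: the large open compartment, 134 x 90 mm, centre (0, 0.047). A rib along x = 0 parts the -y half into two small compartments, 65 (x) x 90 (y) mm, centres (0.034, -0.047) and (-0.034, -0.047)
- filter_1: white round vent filter, a flat disc of 51 mm with a short central spout up, 20 mm high in all; taken across the disc; origin: centre of its underside, z up. The two filters are alike and either may go in either tray
- filter_2: the second vent filter, same shape, size and origin as the first
- plug: turned steel port plug standing on its foot, 38 mm high: a shaft of 20 mm diameter and 22 mm length with a 3 mm chamfer at its foot, below a collar of 28 mm diameter and 16 mm height; origin: centre of its foot, z up. Home in the bore its foot is 7 mm above the underside of the tray
- vial: small clear glass vial with a white screw cap, 23 mm diameter, 46 mm high, standing loose near the trays (not those by the test tubes far left); best gripped by the cap or shoulder; origin: centre of its underside, z up
- nut: stainless port nut standing on its wide hexagonal end, a narrower round neck up; 24 (x) x 27 (y) x 24 (z) mm; grip the hexagon, the lower 14 mm, across the flats that face along its x, 24 mm apart; origin: centre of its underside, z up
- beaker: empty glass beaker, 54 mm diameter, 67 mm high, a bystander; origin: centre of its underside
- flask: conical glass flask, 65 mm diameter at the foot, 101 mm high, a bystander; origin: centre of its underside

How it is judged:
At the end, for the whole second after the job is handed in: A vent filter flat in each tray's large compartment (centre within 25 mm in y, 43 mm in x of its centre); vial and nut upright (0.12 rad) on the floor, one in each small cell; plug upright in the bore, within 2.5 mm of home; all at rest ((((x of filter_1 in the frame of block_tray between -0.043 and 0.043 m and y of filter_1 in the frame of block_tray between 0.022 and 0.072 m and z of filter_1 in the frame of block_tray between 0 and 0.007 m) and (x of filter_2 in the frame of cell_tray between -0.043 and 0.043 m and y of filter_2 in the frame of cell_tray between 0.022 and 0.072 m and z of filter_2 in the frame of cell_tray between 0 and 0.007 m)) or ((x of filter_2 in the frame of block_tray between -0.043 and 0.043 m and y of filter_2 in the frame of block_tray between 0.022 and 0.072 m and z of filter_2 in the frame of block_tray between 0 and 0.007 m) and (x of filter_1 in the frame of cell_tray between -0.043 and 0.043 m and y of filter_1 in the frame of cell_tray between 0.022 and 0.072 m and z of filter_1 in the frame of cell_tray between 0 and 0.007 m))) and (((x of vial in the frame of cell_tray between -0.061 and -0.007 m and y of vial in the frame of cell_tray between -0.086 and -0.008 m and z of vial in the frame of cell_tray between 0 and 0.007 m) and (x of nut in the frame of cell_tray between 0.007 and 0.061 m and y of nut in the frame of cell_tray between -0.086 and -0.008 m and z of nut in the frame of cell_tray between 0 and 0.007 m)) or ((x of vial in the frame of cell_tray between 0.007 and 0.061 m and y of vial in the frame of cell_tray between -0.086 and -0.008 m and z of vial in the frame of cell_tray between 0 and 0.007 m) and (x of nut in the frame of cell_tray between -0.061 and -0.007 m and y of nut in the frame of cell_tray between -0.086 and -0.008 m and z of nut in the frame of cell_tray between 0 and 0.007 m))) and x of plug in the frame of block_tray between -0.004 and 0.004 m and y of plug in the frame of block_tray between -0.051 and -0.043 m and z of plug in the frame of block_tray between 0.003 and 0.0095 m and angle between each of filter_1, filter_2, plug, vial, nut's own z axis and vertical below 0.12 rad and linear speed of each of filter_1, filter_2, plug, vial, nut below 0.02 m/s); the robot touches nothing.
It fails at once if the beaker is disturbed (moved more than 20 mm) (distance of beaker from where it was at the start of the episode above 0.02 m).
It fails at once if the flask is disturbed (moved more than 20 mm) (distance of flask from where it was at the start of the episode above 0.02 m).
It also fails if it takes over 112 s, if anything falls off the work surface, if the arm or the gripper's body presses on something with over 40 N, if the wrist force passes 120 N, or if a joint passes its speed limit or range.

## Working session

There is one attempt and no reset: what is moved stays moved. The work goes in short steps, Python scripts to look and compute and a tool call to move; the robot and the scene stay as the last step left them, time stands still between calls to the robot, and variables do not carry over. Pictures are saved under pics/ and viewed, and the job is handed in when it is done.

Besides the shell and the picture viewer there is one more tool, called after "Call:" as name(argument=value, ...), one argument or row to a line, values as JSON. send_rows: Moves the arm, as the interface text tells. Its arguments: {"type":"object","properties":{"steps":{"type":"array","items":{"type":"number"}},"grip":{"type":"number"},"newtons":{"type":"number"}},"required":["steps"]}

```bash
ls; mkdir -p pics; python3 - <<'E'
from plant import bot
import cv2
print(bot.get_obs())
for n in ("side","top","wrist"):
    m=bot.camera_model(n); print(n,m)
    cv2.imwrite(f"pics/{n}0.png",bot.get_image(n))
E
```

```text
pics
{'t': 0.0, 'qpos': array([-1.37807687e+00,  2.45813311e-01,  1.55902735e+00, -1.08524244e-05,
        1.33868707e+00, -1.74088347e-01]), 'qd': array([ 8.03588115e-04, -5.40284044e-05, -2.06729863e-03,  9.67856188e-04,
       -3.66629145e-04, -1.58940107e-04]), 'tau': array([-1.29984942e-04, -4.29504061e+01, -3.26129043e+01, -1.35384475e-04,
        5.27932818e-03, -3.29181375e-06]), 'tool_pos': array([ 0.23302071, -0.6062242 ,  0.24417361]), 'ee_rot': array([ 0.40090124,  0.58329412, -0.39994808,  0.58231237]), 'ft_force': array([-0.6984905 , -0.15749651,  0.07526935]), 'wrist_torque': array([ 0.02607805, -0.01377523, -0.05408783]), 'finger_gap': 0.08560653478659219}
side {'fx': 485.3712434818856, 'fy': 485.3712434818856, 'cx': 321.2557202157171, 'cy': 237.15066170205068, 'R': array([[ 0.97127839, -0.23751728, -0.014277  ],
       [-0.1125952 , -0.40591914, -0.90694651],
       [ 0.20962016,  0.88250507, -0.4210038 ]]), 't': array([-0.51273792,  0.1130672 ,  1.07018863])}
top {'fx': 574.1495089162471, 'fy': 574.1495089162471, 'cx': 324.93370565721153, 'cy': 240.49377991755026, 'R': array([[-0.00297966, -0.99998124,  0.0053518 ],
       [-0.99473622,  0.00241578, -0.10244033],
       [ 0.10242548, -0.00562887, -0.99472475]]), 't': array([0.01053845, 0.51656518, 1.50567599])}
wrist {'fx': 363.1542453488789, 'fy': 363.1542453488789, 'cx': 317.4720310889594, 'cy': 239.49682654294787, 'R': array([[ 3.58735094e-01, -9.33438962e-01, -9.15170680e-04],
       [-8.93284003e-01, -3.43587060e-01,  2.89813081e-01],
       [-2.70837263e-01, -1.03148616e-01, -9.57082828e-01]]), 't': array([-0.64927886, -0.03765728,  0.37810679])}
```

View pics/top0.png

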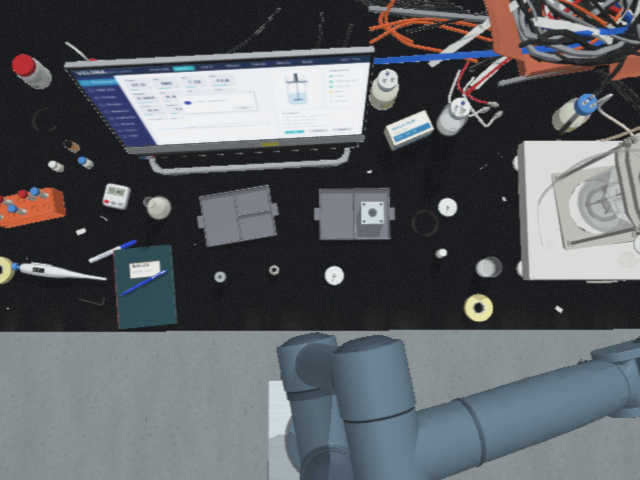

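View pics/side0.png

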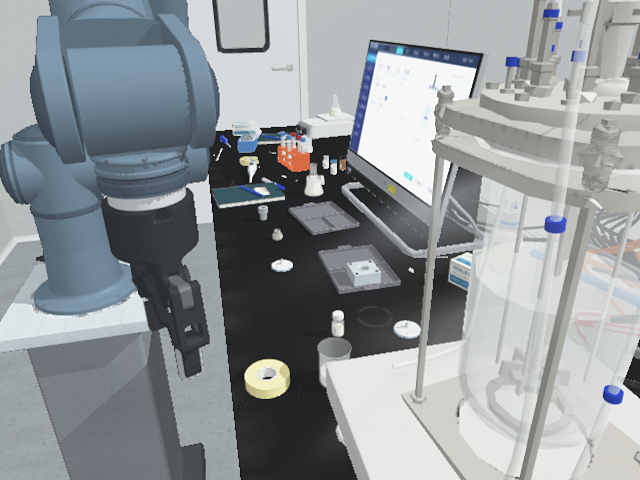

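View pics/wrist0.png

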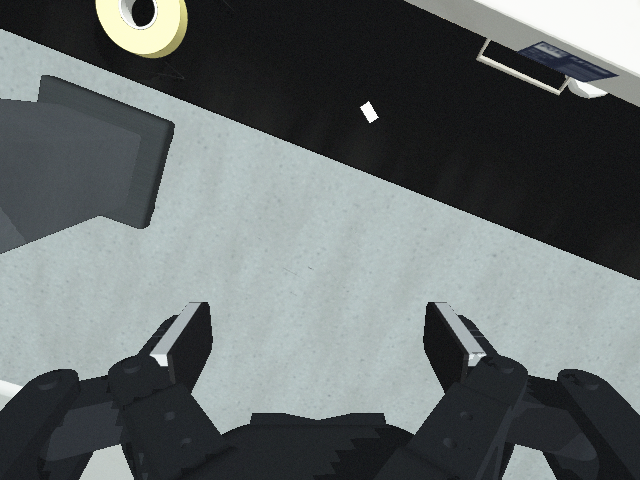

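The top view shows the cell tray at about (237,216) and the block tray at (355,214). The filters are at (447,207) and (334,275), the vial at (441,253), the small metal parts at (220,277) and (274,270), the flask at (157,207) and the beaker at (488,267). I'll zoom in.

```bash
python3 - <<'E'
import cv2,numpy as np
t=cv2.imread('pics/top0.png'); s=cv2.imread('pics/side0.png')
a=cv2.resize(t[175:300,190:400],None,fx=3.6,fy=3.6,interpolation=cv2.INTER_CUBIC)
cv2.imwrite('pics/c1.png',a)
b=cv2.resize(s[190:350,200:440],None,fx=3.3,fy=3.3,interpolation=cv2.INTER_CUBIC)
cv2.imwrite('pics/c2.png',b)
c=cv2.resize(t[180:300,400:520],None,fx=4,fy=4,interpolation=cv2.INTER_CUBIC)
cv2.imwrite('pics/c3.png',c)
E
```

```text
(no output)
```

View pics/c1.png

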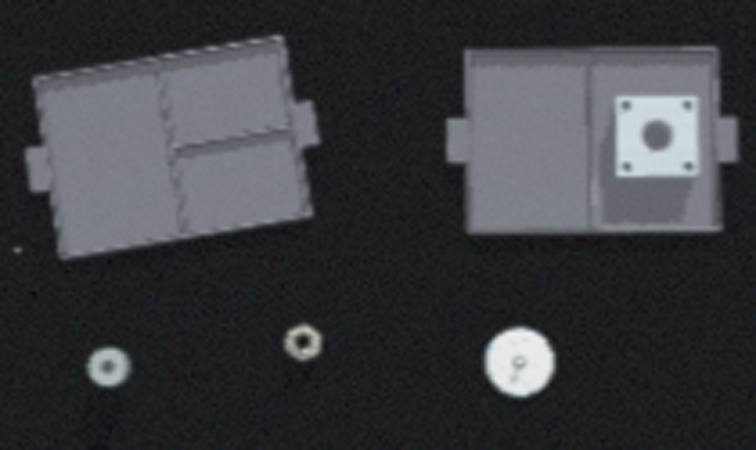

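View pics/c2.png

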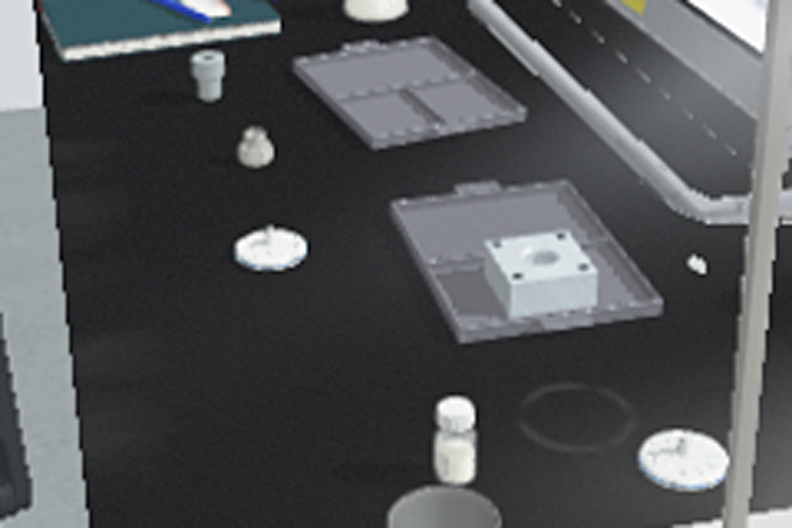

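View pics/c3.png

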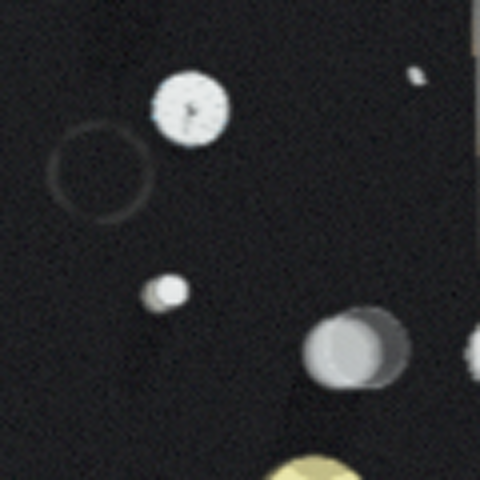

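In the crops, the plug is the collared part at top (220,277) and the hexagonal nut is at (274,270). The bored block is at about (372,212). Next I measure positions with rays.

```bash
cat > h.py <<'E'
import cv2,numpy as np
def ray(m,u,v,z):
    R=np.array(m['R']);t=np.array(m['t'])
    C=-R.T@t; d=R.T@np.array([(u-m['cx'])/m['fx'],(v-m['cy'])/m['fy'],1])
    return C+d*(z-C[2])/d[2]
def proj(m,X):
    c=m['R']@np.array(X)+m['t']; return np.array([m['fx']*c[0]/c[2]+m['cx'],m['fy']*c[1]/c[2]+m['cy']])
E
python3 - <<'E'
from h import *
from plant import bot
m=bot.camera_model('top'); t=cv2.imread('pics/top0.png')
g=t.max(2)
def blob(box,thr,z,lab,hi=256):
    x0,y0,x1,y1=box
    k=((g[y0:y1,x0:x1]>thr)&(g[y0:y1,x0:x1]<hi)).astype(np.uint8)
    n,L,st,ce=cv2.connectedComponentsWithStats(k)
    i=1+np.argmax(st[1:,4]); k=(L==i).astype(np.uint8)
    c=cv2.findContours(k,0,2)[0][0]; (u,v),r=cv2.minEnclosingCircle(c)
    rect=cv2.minAreaRect(c)
    u,v=ce[i]+[x0,y0]
    P=ray(m,u,v,z);print(lab,st[i],(u.round(2),v.round(2)),P.round(4),'eqdia',2*np.sqrt(st[i,4]/np.pi)*1.5/574, np.hypot(P[0],P[1]).round(3))
    if lab in('cell','block_tray','blk'):
        bx=cv2.boxPoints(rect)+[x0,y0]; bx=np.array([ray(m,*p,z) for p in bx]);print(bx.round(4).tolist(), bx.mean(0), [np.linalg.norm(bx[j]-bx[j-1]).round(4) for j in range(4)])
        print('angles',[np.degrees(np.arctan2(*(bx[j]-bx[j-1])[1::-1])).round(2) for j in range(4)])
blob((205,262,235,292),90,.038,'plug')
blob((262,258,286,282),90,.014,'nut')
blob((315,255,355,295),110,.006,'fA')
blob((430,190,465,225),110,.006,'fB')
blob((438,245,450,262),200,.046,'vialcap')
blob((470,250,505,285),60,.0,'beaker')
blob((140,190,175,222),90,.0,'flask')
blob((190,175,290,255),60,.011,'cell')
blob((310,180,400,248),60,.011,'block_tray')
blob((355,190,390,230),160,.029,'blk')
for n in (0,): pass
E
```

```text
plug [ 9 10 12 10 98] (np.float64(219.7), np.float64(276.41)) [0.4212 0.2861 0.038 ] eqdia 0.029190898565958485 0.509
nut [ 7  7 10 10 65] (np.float64(273.78), np.float64(269.65)) [0.4398 0.1461 0.014 ] eqdia 0.023773389415333954 0.463
fA [ 10  11  19  19 293] (np.float64(333.94), np.float64(275.0)) [ 0.4254 -0.0149  0.006 ] eqdia 0.05047405959468106 0.426
fB [  8   8  19  19 284] (np.float64(447.17), np.float64(206.73)) [ 0.6104 -0.3242  0.006 ] eqdia 0.04969281461434904 0.691
vialcap [ 1  4  7  7 36] (np.float64(442.22), np.float64(252.33)) [ 0.4825 -0.2993  0.046 ] eqdia 0.01769235627850107 0.568
beaker [  5   7  28  21 457] (np.float64(488.6), np.float64(267.08)) [ 0.4459 -0.4337  0.    ] eqdia 0.06303656304594518 0.622
flask [  3   6  28  23 461] (np.float64(157.59), np.float64(206.78)) [0.6129 0.4651 0.    ] eqdia 0.06331183318963912 0.769
cell [   7    9   82   63 3845] (np.float64(237.44), np.float64(215.47)) [0.5868 0.2456 0.011 ] eqdia 0.18284479338023768 0.636
[[0.6393, 0.3677, 0.011], [0.6768, 0.1495, 0.011], [0.5355, 0.1249, 0.011], [0.4988, 0.3412, 0.011]] [0.5876106  0
[... 364 characters left out ...]
1822, 0.011], [0.5218, -0.18, 0.011], [0.5223, 0.0385, 0.011]] [ 0.59184325 -0.07132425  0.011     ] [np.float64(0.1395), np.float64(0.2206), np.float64(0.1397), np.float64(0.2185)]
angles [np.float64(-0.06), np.float64(-90.11), np.float64(179.11), np.float64(89.86)]
blk [  6  11  24  23 463] (np.float64(372.04), np.float64(212.05)) [ 0.5926 -0.1173  0.029 ] eqdia 0.06344902042132979 0.604
[[0.6227, -0.088, 0.029], [0.6225, -0.1497, 0.029], [0.563, -0.1489, 0.029], [0.5631, -0.0874, 0.029]] [ 0.59282539 -0.11851422  0.029     ] [np.float64(0.0596), np.float64(0.0618), np.float64(0.0596), np.float64(0.0615)]
angles [np.float64(-0.54), np.float64(-90.12), np.float64(179.23), np.float64(89.87)]
```

```bash
python3 - <<'E'
from h import *
from plant import bot
from scipy.spatial.transform import Rotation as Ro
o=bot.get_obs(); R=Ro.from_quat(o['ee_rot']).as_matrix(); print(R.round(4)); print(bot.tip_extent, [a for a in dir(bot) if a[0]!='_'])
m=bot.camera_model('wrist'); C=-m['R'].T@m['t']; print('cam',C, 'in tool',R.T@(C-o['tool_pos']), (R.T@m['R'].T).round(3))
# triangulate helper: monitor lower right corner, vial cap
def tri(ut,us):
    A=[];b=[]
    for n,p in(('top',ut),('side',us)):
        k=bot.camera_model(n);C=-k['R'].T@k['t'];d=k['R'].T@np.array([(p[0]-k['cx'])/k['fx'],(p[1]-k['cy'])/k['fy'],1]);d/=np.linalg.norm(d)
        P=np.eye(3)-np.outer(d,d);A.append(P);b.append(P@C)
    x=np.linalg.solve(sum(A),sum(b)); return x.round(4),[ (np.linalg.norm(Ai@x-bi)*1e3).round(1) for Ai,bi in zip(A,b)]
print('monitor corner',tri((366,144),(433,208)),'top corner',tri((373,49),(481,52)))
print('flask top',tri((157,207),(314,165)))
E
```

```text
[[-3.000e-04  9.335e-01  3.587e-01]
 [ 1.500e-03  3.587e-01 -9.335e-01]
 [-1.000e+00  2.000e-04 -1.500e-03]]
0.014 ['MotionError', 'camera_model', 'get_image', 'get_obs', 'sign_off', 'tip_extent']
cam [ 0.30169403 -0.58004133  0.37234103] in tool [-1.27894666e-01  7.35622420e-02 -1.24142778e-04] [[-0.001 -0.29   0.957]
 [ 0.    -0.957 -0.29 ]
 [ 1.    -0.     0.001]]
monitor corner (array([ 0.755 , -0.0967,  0.144 ]), [np.float64(7.7), np.float64(7.7)]) top corner (array([ 0.8472, -0.0831,  0.4684]), [np.float64(1.6), np.float64(1.6)])
flask top (array([0.6035, 0.4348, 0.1057]), [np.float64(8.5), np.float64(8.5)])
```

```bash
cat >> h.py <<'E'
def go(obs,x,y,z,phi):
    """shift in tool axes (mm) once the tool has been turned to phi (tool y direction, deg)"""
    from scipy.spatial.transform import Rotation as Ro
    R=Ro.from_quat(obs['ee_rot']).as_matrix(); p0=np.degrees(np.arctan2(R[1,1],R[0,1]))
    d=np.array([x,y,z])-obs['tool_pos']; c,s=np.cos(np.radians(phi)),np.sin(np.radians(phi))
    print('t',round(obs['t'],2),'phi now',p0.round(2),'turn',(p0-phi).round(2),'shift xyz',[round(1e3*v,1) for v in(-d[2],d[0]*c+d[1]*s,d[0]*s-d[1]*c)],'tilt',R[2,1:].round(4), 'F',obs['ft_force'].round(1),'gap',round(obs['finger_gap'],4))
E
python3 -c "
from h import *;from plant import bot
go(bot.get_obs(),.4825,-.2993,.16,10)"
```

```text
t 0.15 phi now 21.02 turn 11.02 shift xyz [np.float64(84.4), np.float64(299.0), np.float64(-259.1)] tilt [ 0.0002 -0.0015] F [-0.   0.3 -1. ] gap 0.0851
```

Call:
send_rows(
  steps=[0,0,0,5.5,0,15,-13,5.5,8,30,-26,0,12,40,-34,0,12,40,-35,0,12,40,-35,0,12,40,-35,0,12,40,-35,0,10,34,-29,0,6,20,-17,0,0,0,0,0],
  grip=85,
  newtons=40,
)

```text
t: 1.52
tool_pos: [0.4813, -0.2969, 0.1604]
ee_rot: [0.454, 0.543, -0.454, 0.542]
ft_force: [-0.3, -0.4, 0.2]
finger_gap: 0.0848
```

```bash
cat > snap.py <<'E'
import sys
from h import *; from plant import bot
import json
name=sys.argv[1]
o=bot.get_obs(); m=bot.camera_model('wrist'); cv2.imwrite(f'pics/{name}.png',bot.get_image('wrist'))
json.dump({k:(np.array(v).tolist()) for k,v in m.items()},open(f'pics/{name}.json','w'))
go(o,*o['tool_pos'],0); print(o['tool_pos'].round(4))
E
python3 snap.py w1
```

```text
t 1.52 phi now 10.19 turn 10.19 shift xyz [np.float64(-0.0), np.float64(0.0), np.float64(0.0)] tilt [-0.0012 -0.0015] F [-0.3 -0.4  0.2] gap 0.0848
[ 0.4813 -0.2969  0.1604]
```

View pics/w1.png

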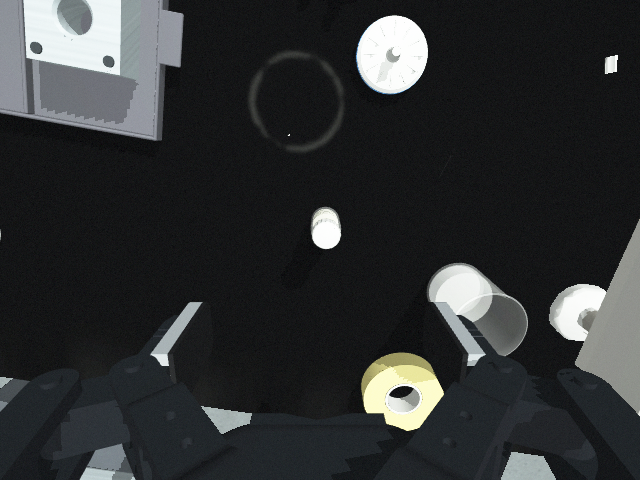

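The wrist view shows the vial cap top at about (326,236), the filter at (392,55) and the bore at (74,14). The right finger clears the beaker, whose rim is near (470,300).

```bash
cat > wb.py <<'E'
import json
from h import *
def load(n):
    m={k:np.array(v) for k,v in json.load(open(f'pics/{n}.json')).items()}
    return m,cv2.imread(f'pics/{n}.png')
def blob(n,box,thr,z,hi=256):
    m,im=load(n);g=im.max(2);x0,y0,x1,y1=box
    k=((g[y0:y1,x0:x1]>=thr)&(g[y0:y1,x0:x1]<hi)).astype(np.uint8)
    N,L,st,ce=cv2.connectedComponentsWithStats(k);i=1+np.argmax(st[1:,4])
    k=(L==i).astype(np.uint8);c=max(cv2.findContours(k,0,2)[0],key=len)
    pts=np.array([ray(m,p[0][0]+x0,p[0][1]+y0,z)[:2]*1e3 for p in c],np.float32)
    (cx,cy),r=cv2.minEnclosingCircle(pts)
    h=cv2.convexHull(pts); el=cv2.fitEllipse(pts) if len(pts)>5 else None
    print('px',(ce[i]+[x0,y0]).round(1),'centroid',ray(m,*(ce[i]+[x0,y0]),z).round(4),'circle',round(cx,1),round(cy,1),'dia',round(2*r,1),'ell',np.round(el[0],1),np.round(el[1],1),'minrect',[np.round(q,1) for q in cv2.minAreaRect(h)])
    return pts
E
python3 - <<'E'
from wb import *
m,im=load('w1')
print(im[225:250:3,326].max(1), im[236,308:345:2].max(1))
for thr in (180,215,235): blob('w1',(300,195,350,255),thr,.046)
blob('w1',(350,5,435,100),100,.006); blob('w1',(350,5,435,100),170,.006)
blob('w1',(45,0,105,45),0,.029,150)
c=m;print([proj(m,[.4825,-.2993,z]).round(0) for z in(0,.046)])
E
```

```text
[254 254 254 254 253 253 253 252  45] [ 19  19 201 253 253 253 253 253 254 254 253 254 254 253 253 254 197  25
  25]
px [325.7 228.9] centroid [ 0.4898 -0.3011  0.046 ] circle 489.9 -300.6 dia 28.4 ell [ 489.5 -301.2] [19.2 29.2] minrect [array([ 489.9, -301.3]), array([27.9, 19.5]), np.float64(10.2)]
px [326.1 229.5] centroid [ 0.4894 -0.3015  0.046 ] circle 489.8 -300.7 dia 28.2 ell [ 489.3 -301.6] [18.3 28.7] minrect [array([ 489.9, -301.3]), array([27.9, 19.4]), np.float64(10.2)]
px [326.1 230.3] centroid [ 0.4889 -0.3016  0.046 ] circle 489.9 -301.0 dia 28.0 ell [ 488.7 -301.7] [18.1 27.1] minrect [array([ 490. , -301.7]), array([27.9, 18.7]), np.float64(10.0)]
px [391.6  54.3] centroid [ 0.6125 -0.3262  0.006 ] circle 611.7 -326.4 dia 50.5 ell [ 611.8 -326.3] [49.5 50. ] minrect [array([ 612. , -326.3]), array([49.6, 50.1]), np.float64(10.2)]
px [391.6  54.3] centroid [ 0.6125 -0.3262  0.006 ] circle 611.8 -326.3 dia 50.2 ell [ 611.9 -326.4] [49.4 49.5] minrect [array([ 611.7, -326.4]), array([49.6, 49.9]), np.float64(52.8)]
px [75.9 14.8] centroid [ 0.5945 -0.1224  0.029 ] circle 594.0 -121.3 dia 21.3 ell [ 595.6 -122. ] [17.2 23.5] minrect [array([ 595.4, -122.4]), array([21.1, 17. ]), np.float64(47.7)]
[array([321., 222.]), array([321., 238.])]
```

Call:
send_rows(
  steps=[15,1,2,0,40,1.4,2.6,0,40,0,0,0,22,0,0,0,10,0,0,0,0,0,0,0],
  grip=60,
)

```text
t: 2.33
tool_pos: [0.4836, -0.3031, 0.0337]
ee_rot: [0.455, 0.542, -0.455, 0.541]
ft_force: [-0.1, -0.6, 0.1]
finger_gap: 0.0599
```

Call:
send_rows(
  steps=[0,0,0,0,0,0,0,0,0,0,0,0,0,0,0,0,0,0,0,0],
  grip=10,
  newtons=30,
)

```text
t: 2.95
tool_pos: [0.4848, -0.3033, 0.0354]
ee_rot: [0.454, 0.541, -0.454, 0.542]
ft_force: [-1.2, -0.1, 5.9]
finger_gap: 0.0217
```

Call:
send_rows(
  steps=[0,0,0,0,0,0,0,0],
)

```text
t: 3.2
tool_pos: [0.4848, -0.3032, 0.0354]
ee_rot: [0.454, 0.541, -0.454, 0.542]
ft_force: [-0.4, 1.1, 6.1]
finger_gap: 0.0213
```

```bash
python3 snap.py w2
```

```text
t 3.2 phi now 10.02 turn 10.02 shift xyz [np.float64(-0.0), np.float64(0.0), np.float64(0.0)] tilt [0.0011 0.0015] F [-0.4  1.1  6.1] gap 0.0213
[ 0.4848 -0.3032  0.0354]
```

View pics/w2.png

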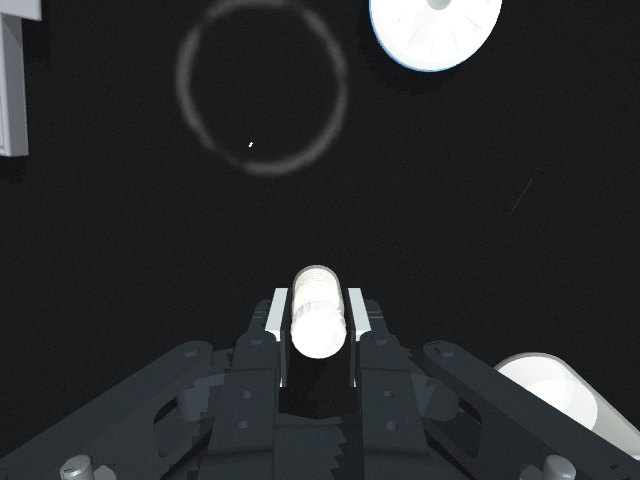

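The pads hold the vial at its cap and shoulder, at about (318,310) in the wrist image. I lift it and carry it over to the far small cell.

Call:
send_rows(
  steps=[-8,0,0,0,-25,0,0,0,-30,8,-17,0,-12,16,-33,0,0,22,-46,0,0,23,-47,0,0,23,-47,0,0,23,-47,0,0,23,-47,0,0,23,-47,0,0,23,-47,0,0,23,-47,0,0,20,-42,0,0,13,-28,0,0,0,0,0],
  newtons=40,
)

```text
t: 5.12
tool_pos: [0.6342, 0.2284, 0.1091]
ee_rot: [0.454, 0.542, -0.454, 0.542]
ft_force: [-1.0, -0.5, -0.9]
finger_gap: 0.0213
```

```bash
python3 snap.py w3; python3 -c "
from h import *;from plant import bot
go(bot.get_obs(),.629,.205,.0395,10)"
```

```text
t 5.12 phi now 10.19 turn 10.19 shift xyz [np.float64(-0.0), np.float64(0.0), np.float64(0.0)] tilt [-0.0001 -0.0001] F [-1.  -0.5 -0.9] gap 0.0213
[0.6342 0.2284 0.1091]
t 5.17 phi now 10.11 turn 0.11 shift xyz [np.float64(69.5), np.float64(-8.7), np.float64(20.9)] tilt [-0.0008  0.0003] F [ 0.  -1.  -0.2] gap 0.0217
```

View pics/w3.png

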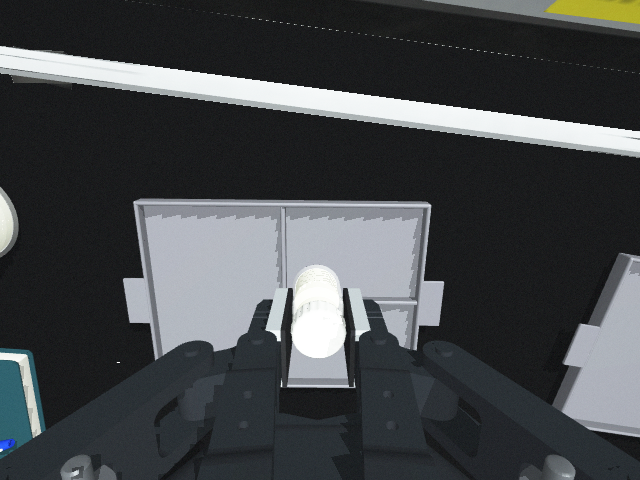

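The wrist view shows the tray's far rim corners at (135,201) and (430,204), and the y=0 rib end at (284,208). I'll compute the tray pose from these.

```bash
python3 - <<'E'
from wb import *
m,im=load('w3')
L=ray(m,135,201,.011);R=ray(m,430.5,204,.011);L,R=L[:2],R[:2]
print(L,R,np.linalg.norm(L-R)); y=(L-R)/np.linalg.norm(L-R); x=np.array([y[1],-y[0]]); print('yaw',np.degrees(np.arctan2(x[1],x[0])))
c=(L+R)/2-x*.07; print('centre',c)
for p in((.034,-.047),(-.034,-.047),(0,.047)): print(p,(c+x*p[0]+y*p[1]).round(4))
E
```

```text
[0.64375459 0.34681408] [0.67481632 0.16309154] 0.18632981937504842
yaw 9.596178234873108
centre [0.59026496 0.2432836 ]
(0.034, -0.047) [0.6316 0.2026]
(-0.034, -0.047) [0.5646 0.1913]
(0, 0.047) [0.5824 0.2896]
```

Call:
send_rows(
  steps=[0,-4,11,0,10,-5,12,0,25,0,0,0,20,0,0,0,8,0,0,0,4,0,0,0,2,0,0,0,0,0,0,0],
)

```text
t: 6.18
tool_pos: [0.6299, 0.2025, 0.0409]
ee_rot: [0.455, 0.542, -0.454, 0.542]
ft_force: [0.4, 0.8, -0.0]
finger_gap: 0.0217
```

Call:
send_rows(
  steps=[1.5,0,0,0,1,0,0,0,0,0,0,0],
)

```text
t: 6.55
tool_pos: [0.6299, 0.2024, 0.0385]
ee_rot: [0.455, 0.542, -0.454, 0.542]
ft_force: [-1.6, -0.1, 3.1]
finger_gap: 0.0215
```

Call:
send_rows(
  steps=[0,0,0,0,0,0,0,0,0,0,0,0],
  grip=50,
)

```text
t: 6.92
tool_pos: [0.6293, 0.2022, 0.0375]
ee_rot: [0.454, 0.542, -0.455, 0.542]
ft_force: [0.1, -0.2, 0.2]
finger_gap: 0.0498
```

Call:
send_rows(
  steps=[-15,0,0,0,-40,0,0,0,-45,0,0,0,-40,0,0,0,-10,0,0,0,0,0,0,0],
  grip=80,
)

```text
t: 7.68
tool_pos: [0.6297, 0.2023, 0.1884]
ee_rot: [0.455, 0.541, -0.454, 0.542]
ft_force: [-0.5, -0.5, -0.9]
finger_gap: 0.0799
```

```bash
python3 snap.py w4;  python3 -c "
from h import *;from plant import bot
go(bot.get_obs(),.4398,.1461,.16,10)"
```

```text
t 7.67 phi now 10.02 turn 10.02 shift xyz [np.float64(-0.0), np.float64(0.0), np.float64(0.0)] tilt [0.0011 0.    ] F [-0.5 -0.5 -0.9] gap 0.0799
[0.6297 0.2023 0.1884]
t 7.72 phi now 10.02 turn 0.02 shift xyz [np.float64(26.7), np.float64(-195.9), np.float64(22.4)] tilt [-0.0018 -0.0001] F [-0.4  0.7 -0.7] gap 0.0802
```

View pics/w4.png

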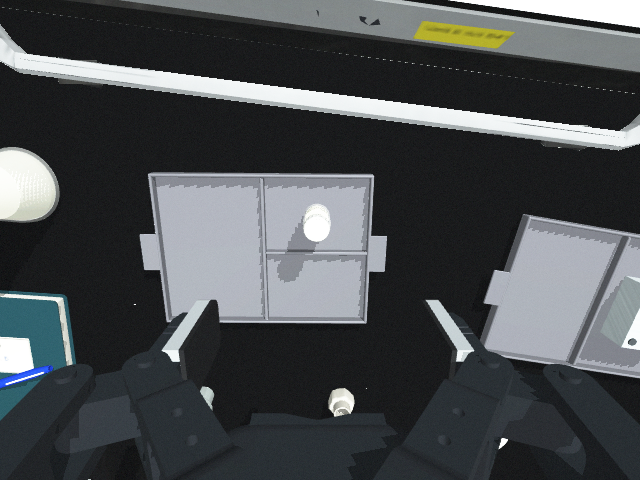

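The vial stands upright in the far small cell at (316,222). Next is the nut.

Call:
send_rows(
  steps=[0,-20,2,0,4,-42,5,0,6,-48,5,0,6,-46,5,0,6,-30,4,0,4,-10,1,0,0,0,0,0,0,0,0,0],
)

```text
t: 8.72
tool_pos: [0.4414, 0.1466, 0.162]
ee_rot: [0.455, 0.542, -0.454, 0.542]
ft_force: [0.0, 0.0, 0.1]
finger_gap: 0.0802
```

```bash
python3 snap.py w5;python3 - <<'E'
import cv2
im=cv2.imread('pics/w5.png');cv2.imwrite('pics/w5c.png',cv2.resize(im[150:350,220:420],None,fx=3,fy=3,interpolation=cv2.INTER_CUBIC))
E
```

```text
t 8.72 phi now 10.01 turn 10.01 shift xyz [np.float64(-0.0), np.float64(0.0), np.float64(0.0)] tilt [0.0006 0.    ] F [0.  0.  0.1] gap 0.0802
[0.4414 0.1466 0.162 ]
```

View pics/w5c.png

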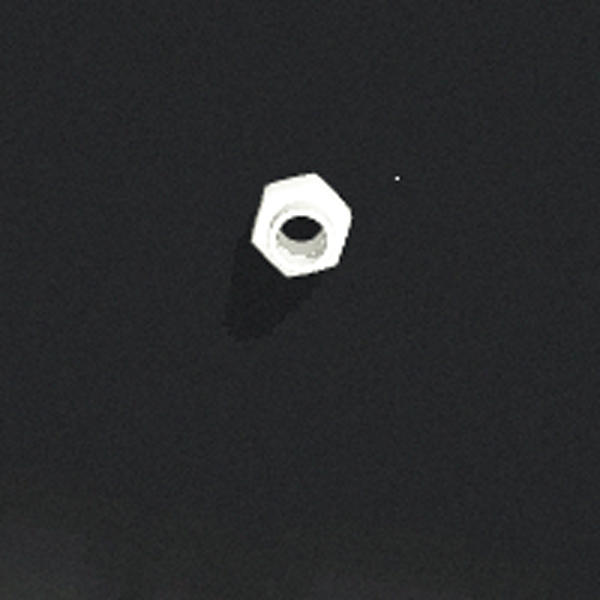

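View pics/w5.png

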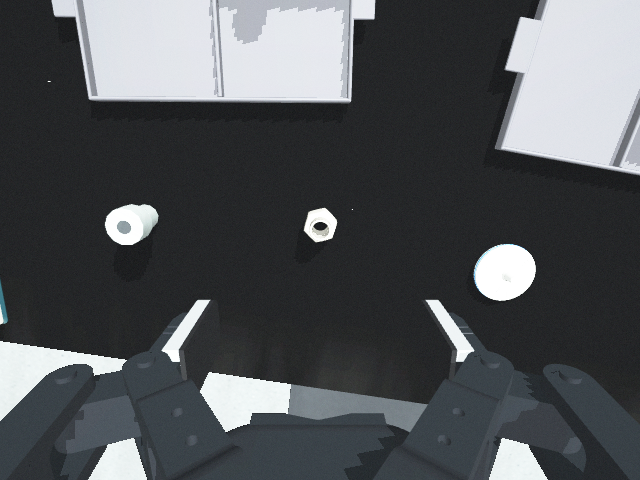

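The hexagonal nut is at (320,225), filter A at (505,272) and the plug collar top at (125,226). I'll compute the flats' directions.

```bash
python3 - <<'E'
from wb import *
m,im=load('w5')
pts=blob('w5',(290,195,350,255),110,.014)
k=(im.max(2)[195:255,290:350]>110).astype(np.uint8)
h=cv2.convexHull(pts).reshape(-1,2)
th=np.radians(np.arange(0,180,1)); w=[np.ptp(h@[np.cos(a),np.sin(a)]) for a in th]
for a in range(0,180,5): print(a,round(w[a],1),end='; ')
# sum over 60deg period
f=[w[a]+w[a+60]+w[a+120] for a in range(60)]; print('\nmin at',np.argmin(f),min(f)/3)
V=np.array([(270,185),(316,172),(351,212),(336,263),(290,277),(252,240)])/3+[220,150]
P=np.array([ray(m,*v,.010)[:2]*1e3 for v in V]); print(P.mean(0))
for i in range(6):
    e=P[(i+1)%6]-P[i]; print(np.linalg.norm(e).round(1),(np.degrees(np.arctan2(e[1],e[0]))-90).round(1)%180)
pts=blob('w5',(465,235,545,310),110,.006)
pts=blob('w5',(100,195,165,255),110,.038)
go=0
E
```

```text
px [319.9 224.6] centroid [0.444 0.145 0.014] circle 443.8 145.1 dia 28.0 ell [443.8 144.9] [24.7 27.4] minrect [array([443.9, 144.9]), array([26.7, 25.2]), np.float64(10.0)]
0 27.8; 5 27.3; 10 26.7; 15 26.7; 20 26.4; 25 26.1; 30 26.4; 35 27.1; 40 27.6; 45 27.8; 50 27.9; 55 27.7; 60 27.5; 65 27.1; 70 26.5; 75 25.6; 80 24.6; 85 24.1; 90 24.6; 95 24.9; 100 25.2; 105 25.8; 110 26.4; 115 26.7; 120 26.9; 125 26.8; 130 26.6; 135 26.1; 140 25.5; 145 24.9; 150 26.0; 155 26.8; 160 27.4; 165 27.8; 170 28.0; 175 28.0; 
min at 24 24.998461163699858
[442.69713469 143.99276099]
12.5 26.099999999999994
14.2 140.9
14.6 84.9
12.9 27.7
14.5 144.4
15.7 81.9
px [504.2 271.7] centroid [ 0.4287 -0.015   0.006 ] circle 428.4 -15.2 dia 52.7 ell [428.1 -15.2] [49.8 52.2] minrect [array([428.1, -15. ]), array([52.6, 49.8]), np.float64(58.1)]
px [130.4 223. ] centroid [0.4277 0.2798 0.038 ] circle 428.1 278.9 dia 40.9 ell [427.4 279.8] [26.4 41. ] minrect [array([428.2, 278.9]), array([27.2, 40.8]), np.float64(35.4)]
```

Call:
send_rows(
  steps=[10,0,0,5,20,0,0,6,30,0,0,5,35,1.2,0.8,0,25,1.1,0.8,0,10,0,0,0,0,0,0,0],
  grip=45,
)

```text
t: 9.65
tool_pos: [0.4428, 0.1448, 0.0317]
ee_rot: [-0.525, -0.473, 0.526, -0.473]
ft_force: [-0.5, 0.0, 1.1]
finger_gap: 0.0451
```

```bash
python3 snap.py w6;  python3 -c "
from h import *;from plant import bot
go(bot.get_obs(),.4433,.1448,.017,-6)"
```

```text
t 9.65 phi now -5.98 turn -5.98 shift xyz [np.float64(-0.0), np.float64(0.0), np.float64(0.0)] tilt [-0.0006  0.0001] F [-0.5  0.   1.1] gap 0.0451
[0.4428 0.1448 0.0317]
t 9.7 phi now -5.98 turn 0.02 shift xyz [np.float64(15.4), np.float64(0.0), np.float64(0.0)] tilt [ 0.0009 -0.0002] F [ 0.2 -0.6 -0.3] gap 0.0451
```

View pics/w6.png

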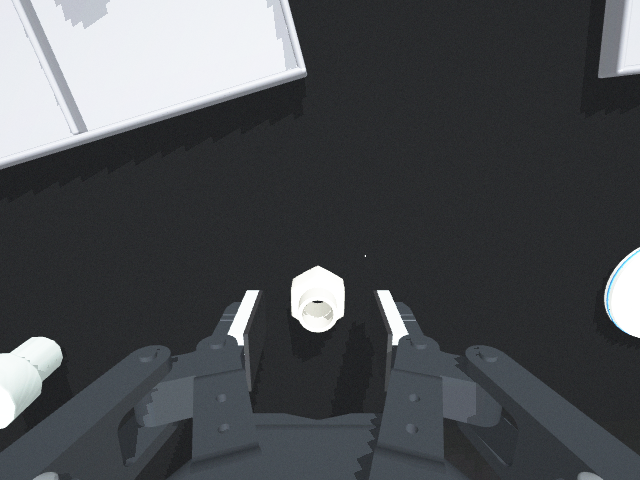

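The flats line up with the pads, and the nut is centred at (318,298). I go down and grip.

Call:
send_rows(
  steps=[8,0,0,0,5,0,0,0,1,0,0,0,0,0,0,0],
)

```text
t: 10.2
tool_pos: [0.4425, 0.1447, 0.0178]
ee_rot: [0.525, 0.473, -0.525, 0.473]
ft_force: [-0.9, 0.3, 0.1]
finger_gap: 0.0451
```

Call:
send_rows(
  steps=[0,0,0,0,0,0,0,0,0,0,0,0,0,0,0,0],
  grip=15,
  newtons=50,
)

```text
t: 10.7
tool_pos: [0.4429, 0.1447, 0.0182]
ee_rot: [0.526, 0.473, -0.525, 0.473]
ft_force: [-0.9, 0.6, 5.3]
finger_gap: 0.0214
```

Call:
send_rows(
  steps=[-5,0,0,0,-15,0,0,0,-20,0,0,0,-20,0,0,0,0,0,0,0],
)

```text
t: 11.32
tool_pos: [0.4439, 0.1449, 0.0799]
ee_rot: [0.527, 0.472, -0.524, 0.474]
ft_force: [0.2, -0.0, 0.1]
finger_gap: 0.0215
```

```bash
python3 snap.py w7;  python3 -c "
from h import *;from plant import bot
go(bot.get_obs(),.563,.192,.078,10)"
```

```text
t 11.32 phi now -5.98 turn -5.98 shift xyz [np.float64(-0.0), np.float64(0.0), np.float64(0.0)] tilt [ 0.0045 -0.0008] F [ 0.2 -0.   0.1] gap 0.0215
[0.4439 0.1449 0.0799]
t 11.38 phi now -5.98 turn -15.98 shift xyz [np.float64(0.7), np.float64(126.4), np.float64(-25.7)] tilt [ 0.0021 -0.0004] F [-1.  -0.2 -0.5] gap 0.0218
```

View pics/w7.png

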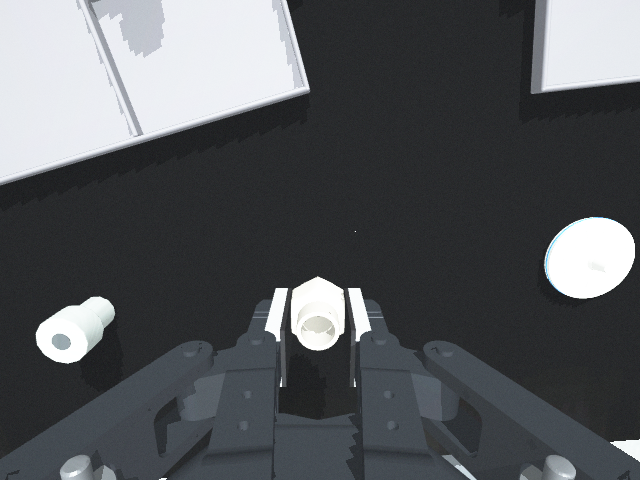

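The nut is held upright at (318,310). I carry it to the near cell.

Call:
send_rows(
  steps=[0,0,0,-8,0,15,-3,-8,0,32,-7,0,0,38,-8,0,0,29,-6,0,0,12,-2,0,15,0,0,0,20,0,0,0,15,0,0,0,4,0,0,0,0,0,0,0],
)

```text
t: 12.75
tool_pos: [0.5624, 0.1901, 0.0234]
ee_rot: [0.454, 0.542, -0.455, 0.542]
ft_force: [-0.6, -0.4, -0.0]
finger_gap: 0.022
```

```bash
python3 snap.py w8;  python3 -c "
from h import *;from plant import bot
go(bot.get_obs(),.563,.192,.0205,10)"
```

```text
t 12.75 phi now 10.01 turn 10.01 shift xyz [np.float64(-0.0), np.float64(0.0), np.float64(0.0)] tilt [-0.0006 -0.    ] F [-0.6 -0.4 -0. ] gap 0.022
[0.5624 0.1901 0.0234]
t 12.8 phi now 10.01 turn 0.01 shift xyz [np.float64(3.6), np.float64(0.4), np.float64(-1.7)] tilt [ 0.0006 -0.    ] F [-0.1  0.1 -0.4] gap 0.0221
```

View pics/w8.png

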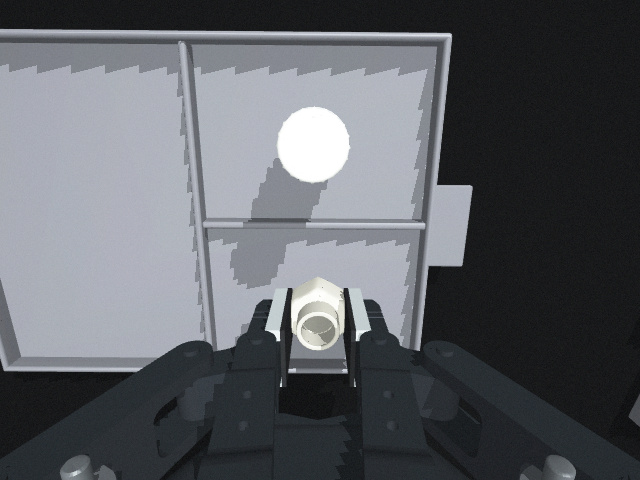

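The nut sits over the near cell with its x=0 rib, front rim and side ribs clear of the fingers. I lower it 3 mm and release.

Call:
send_rows(
  steps=[1.5,0,0,0,1,0,0,0,0.5,0,0,0,0,0,0,0],
)

```text
t: 13.3
tool_pos: [0.5629, 0.1902, 0.0213]
ee_rot: [0.455, 0.542, -0.454, 0.542]
ft_force: [-2.2, -0.3, 2.8]
finger_gap: 0.0218
```

Call:
send_rows(
  steps=[0,0,0,0,0,0,0,0,-2,0,0,0,-20,0,0,0],
  grip=38,
)

```text
t: 13.8
tool_pos: [0.5614, 0.19, 0.0421]
ee_rot: [0.454, 0.543, -0.455, 0.541]
ft_force: [0.4, -0.9, 0.2]
finger_gap: 0.038
```

Call:
send_rows(
  steps=[-30,0,0,0,-50,0,0,0,-50,0,0,0,-10,0,0,0,0,0,0,0],
  grip=80,
)

```text
t: 14.42
tool_pos: [0.563, 0.1903, 0.1841]
ee_rot: [0.455, 0.541, -0.454, 0.542]
ft_force: [-0.6, -0.3, 0.2]
finger_gap: 0.0802
```

```bash
python3 snap.py w9;  python3 -c "
from h import *;from plant import bot
go(bot.get_obs(),.424,.284,.15,10)"
```

```text
t 14.43 phi now 10.02 turn 10.02 shift xyz [np.float64(-0.0), np.float64(0.0), np.float64(0.0)] tilt [0.0022 0.0001] F [-0.6 -0.3  0.2] gap 0.0802
[0.563  0.1903 0.1841]
t 14.47 phi now 10.01 turn 0.01 shift xyz [np.float64(32.3), np.float64(-119.7), np.float64(-116.5)] tilt [-0.001  -0.0001] F [-0.3  0.2 -0.2] gap 0.08
```

View pics/w9.png

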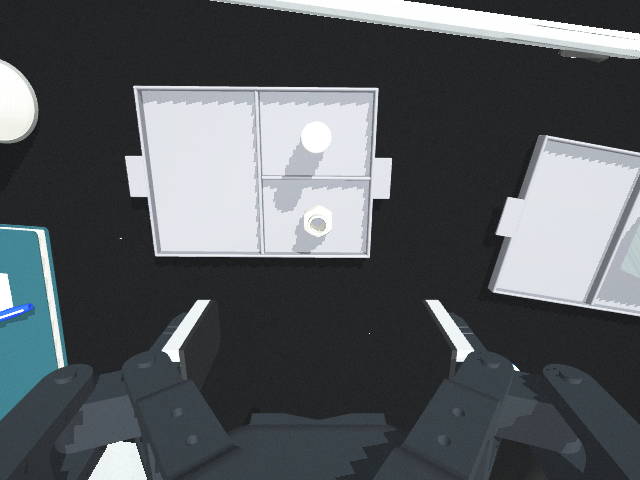

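Both the vial (316,137) and the nut (318,221) stand upright in their cells. Next is the plug.

Call:
send_rows(
  steps=[0,-14,-14,0,6,-28,-27,0,8,-32,-31,0,8,-28,-27,0,6,-15,-14,0,4,-3,-3,5,0,0,0,5,0,0,0,0],
)

```text
t: 15.48
tool_pos: [0.4238, 0.2835, 0.1501]
ee_rot: [0.499, 0.501, -0.5, 0.5]
ft_force: [-0.7, 0.0, 0.3]
finger_gap: 0.0801
```

```bash
python3 snap.py w10; python3 - <<'E'
from wb import *
m,im=load('w9')
P=np.array([ray(m,*p,.011)[:2] for p in((135.5,87.5),(378,89),(370,257),(156,257))]);c=P.mean(0)
print(P.round(4).tolist(),c.round(4),[np.linalg.norm(P[i]-P[i-1]).round(4) for i in range(4)])
d=P[0]-P[1]+P[3]-P[2];print('yaw',np.degrees(np.arctan2(-d[0],d[1])))
y=d/np.linalg.norm(d);print('large',c+y*.047)
E
```

```text
t 15.47 phi now 0.08 turn 0.08 shift xyz [np.float64(-0.0), np.float64(0.0), np.float64(0.0)] tilt [-0.0011  0.0005] F [-0.7  0.   0.3] gap 0.0801
[0.4238 0.2835 0.1501]
[[0.6419, 0.3461], [0.6733, 0.1622], [0.5382, 0.1388], [0.5056, 0.3239]] [0.5898 0.2427] [np.float64(0.1381), np.float64(0.1865), np.float64(0.1371), np.float64(0.188)]
yaw 9.853897193062757
large [0.58171789 0.28904153]
```

View pics/w10.png

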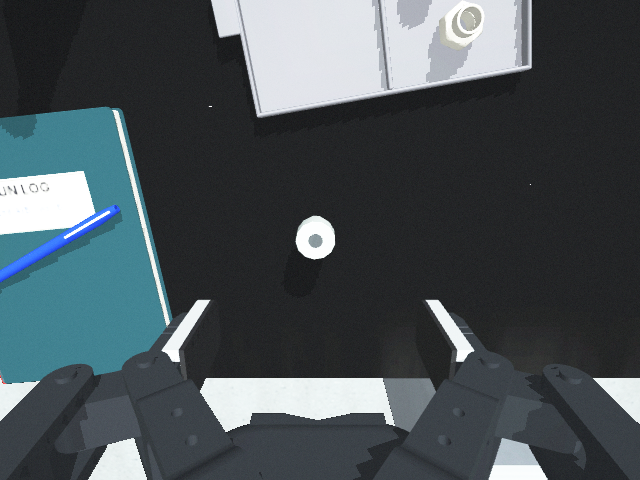

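The collar's top dimple is at (315.5,241), and the notebook edge is well left of the fingers.

```bash
python3 - <<'E'
from wb import *
from plant import bot
m,im=load('w10')
p=ray(m,315.5,240.5,.038);print(p)
blob('w10',(305,230,326,252),0,.038,190)
blob('w10',(290,210,342,265),100,.038)
go(bot.get_obs(),*p[:2],.032,0)
E
```

```text
[0.42384413 0.2846089  0.038     ]
px [315.  240.4] centroid [0.4239 0.285  0.038 ] circle 423.8 285.0 dia 9.6 ell [423.8 285. ] [9.  9.1] minrect [array([423.8, 285. ]), array([9.4, 8.3]), np.float64(0.1)]
px [315.1 237.5] centroid [0.426  0.2849 0.038 ] circle 425.8 284.6 dia 31.3 ell [425.7 284.9] [27.1 30.7] minrect [array([425.7, 285.3]), array([31., 27.]), np.float64(0.8)]
t 15.53 phi now 0.1 turn 0.1 shift xyz [np.float64(118.3), np.float64(-0.2), np.float64(-1.1)] tilt [-0.0008  0.0004] F [ 0.2 -1.  -0.5] gap 0.0801
```

Call:
send_rows(
  steps=[15,0,-1,0,35,0,-0.5,0,35,0,0,0,18,0,0,0,7,0,0,0,2,0,0,0,0,0,0,0],
  grip=50,
)

```text
t: 16.4
tool_pos: [0.4251, 0.2854, 0.0398]
ee_rot: [0.501, 0.5, -0.499, 0.5]
ft_force: [0.2, 0.6, 0.3]
finger_gap: 0.0502
```

Call:
send_rows(
  steps=[0,0,0,0,0,0,0,0,0,0,0,0,0,0,0,0],
  grip=18,
  newtons=60,
)

```text
t: 16.9
tool_pos: [0.4252, 0.2854, 0.04]
ee_rot: [0.501, 0.5, -0.499, 0.5]
ft_force: [-1.7, -0.3, 6.9]
finger_gap: 0.0252
```

```bash
python3 snap.py w11
```

```text
t 16.9 phi now 0.02 turn 0.02 shift xyz [np.float64(-0.0), np.float64(0.0), np.float64(0.0)] tilt [ 0.0018 -0.0006] F [-1.7 -0.3  6.9] gap 0.0252
[0.4252 0.2854 0.04  ]
```

View pics/w11.png

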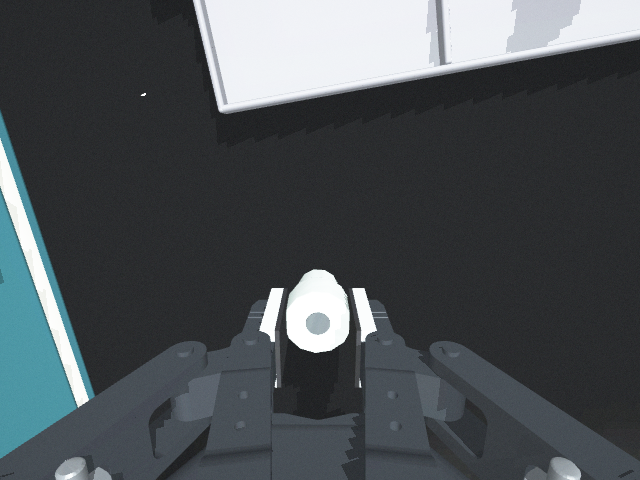

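The plug is gripped by its collar between the pads, with the dimple at (317.5,323). I lift it and move to a spot short of the block to view the bore.

Call:
send_rows(
  steps=[-5,0,0,0,-20,0,0,0,-30,4,20,0,-15,8,40,0,0,10,48,0,0,10,50,0,0,10,50,0,0,10,50,0,0,10,50,0,0,10,44,0,0,8,34,0,0,5,18,0,0,0,0,0,0,0,0,0],
)

```text
t: 18.7
tool_pos: [0.5089, -0.1177, 0.1084]
ee_rot: [0.5, 0.501, -0.5, 0.5]
ft_force: [0.5, 0.1, -1.4]
finger_gap: 0.0253
```

```bash
python3 snap.py w12;python3 - <<'E'
from wb import *
m,im=load('w11'); print(ray(m,317.5,323,.038))
E
```

```text
t 18.7 phi now 0.07 turn 0.07 shift xyz [np.float64(-0.0), np.float64(0.0), np.float64(0.0)] tilt [-0.0009 -0.0008] F [ 0.5  0.1 -1.4] gap 0.0253
[ 0.5089 -0.1177  0.1084]
[0.42436375 0.28526971 0.038     ]
```

View pics/w12.png

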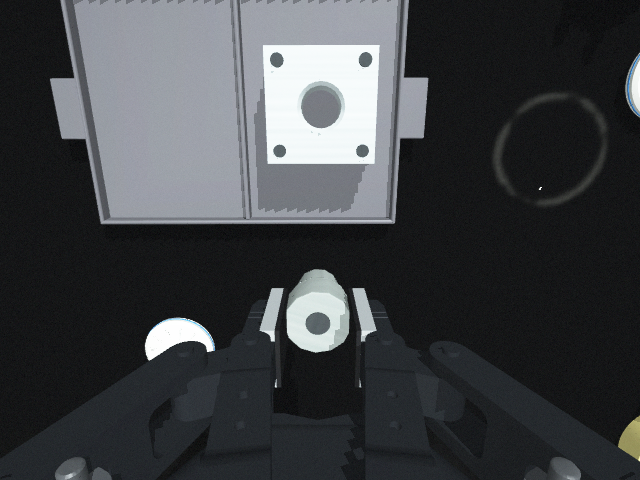

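The block's holes are at (277,60), (365,60), (280,151) and (362,151), and the bore mouth is at about (322,105).

```bash
python3 - <<'E'
from wb import *
from plant import bot
m,im=load('w12')
g=im.max(2); k=((g<170)).astype(np.uint8)
roi=k[47:162,268:374]
N,L,st,ce=cv2.connectedComponentsWithStats(roi)
hs=[]
for i in range(1,N):
    if st[i,4]>60:
        u,v=ce[i]+[268,47]; print(st[i],u.round(1),v.round(1),ray(m,u,v,.029).round(4))
# block corners
b=(g>170).astype(np.uint8); b[:40]=0;b[170:]=0;b[:,:255]=0;b[:,390:]=0
N,L,st,ce=cv2.connectedComponentsWithStats(b);i=1+np.argmax(st[1:,4])
c=max(cv2.findContours((L==i).astype(np.uint8),0,2)[0],key=len)
q=cv2.approxPolyDP(cv2.convexHull(c),8,True).reshape(-1,2);print(q.tolist())
P=np.array([ray(m,*p,.029) for p in q]);print(P.round(4).tolist(),P.mean(0))
# bore ellipse fit
roi=im[75:135,295:350]; cv2.imwrite('pics/w12c.png',cv2.resize(roi,None,fx=8,fy=8,interpolation=cv2.INTER_NEAREST))
E
```

```text
[  2   5  14  15 154] 276.2 59.3 [ 0.6172 -0.0963  0.029 ]
[ 91   5  13  15 158] 365.0 59.1 [ 0.6174 -0.1423  0.029 ]
[  33   38   40   43 1324] 320.6 106.2 [ 0.5944 -0.1194  0.029 ]
[  5  98  13  12 126] 279.2 150.5 [ 0.5712 -0.0965  0.029 ]
[ 88  98  13  12 125] 362.0 150.5 [ 0.5713 -0.1425  0.029 ]
[[389, 40], [389, 135], [375, 166], [267, 163], [255, 40]]
[[0.6263, -0.1542, 0.029], [0.5796, -0.157, 0.029], [0.5628, -0.1501, 0.029], [0.5644, -0.0894, 0.029], [0.6262, -0.0857, 0.029]] [ 0.59185846 -0.12728401  0.029     ]
```

View pics/w12c.png

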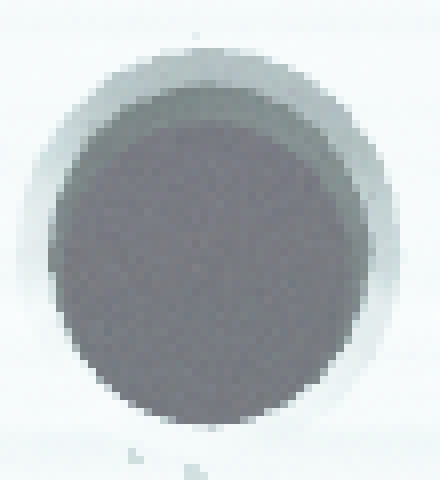

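Call:
send_rows(
  steps=[0,12,0.5,0,0,26,0.5,0,0,28,0.5,0,6,15,0,0,12,5,0,0,12,0,0,0,4,0,0,0,0,0,0,0,0,0,0,0],
)

```text
t: 19.88
tool_pos: [0.5955, -0.1206, 0.0753]
ee_rot: [0.5, 0.5, -0.5, 0.5]
ft_force: [1.1, 0.1, -0.1]
finger_gap: 0.0253
```

```bash
python3 snap.py w13;python3 - <<'E'
from wb import *
from plant import bot
o=bot.get_obs();go(o,.595,-.1193,.047,0)
E
```

```text
t 19.88 phi now 0.0 turn 0.0 shift xyz [np.float64(-0.0), np.float64(0.0), np.float64(0.0)] tilt [0.0007 0.0003] F [ 1.1  0.1 -0.1] gap 0.0253
[ 0.5955 -0.1206  0.0753]
t 19.93 phi now 0.01 turn 0.01 shift xyz [np.float64(28.4), np.float64(-0.6), np.float64(-1.3)] tilt [0.001  0.0004] F [-0.3 -0.5 -0.6] gap 0.0252
```

View pics/w13.png

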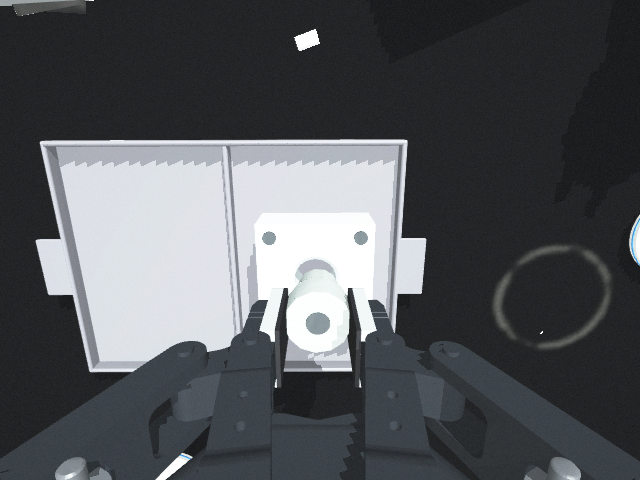

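The rear holes at (269,238) and (361,238) have their midpoint at column 315 and the plug is at 317.5. That confirms the 1.3 mm correction, so I apply it and go down in stages.

Call:
send_rows(
  steps=[0,-0.5,-1.3,0,3,0,0,0,3,0,0,0,3,0,0,0,2,0,0,0,0,0,0,0],
)

```text
t: 20.68
tool_pos: [0.5948, -0.1191, 0.0635]
ee_rot: [0.5, 0.5, -0.5, 0.5]
ft_force: [-0.5, 1.4, -0.4]
finger_gap: 0.0254
```

Call:
send_rows(
  steps=[3,0,0,0,3,0,0,0,3,0,0,0,2,0,0,0,0,0,0,0],
)

```text
t: 21.3
tool_pos: [0.5948, -0.1191, 0.0525]
ee_rot: [0.5, 0.5, -0.5, 0.5]
ft_force: [-0.3, -0.4, -0.4]
finger_gap: 0.0253
```

Call:
send_rows(
  steps=[2,0,0,0,2,0,0,0,1,0,0,0,0.5,0,0,0,0,0,0,0],
)

```text
t: 21.92
tool_pos: [0.5949, -0.1191, 0.0473]
ee_rot: [0.5, 0.5, -0.5, 0.5]
ft_force: [-0.2, 0.6, -1.4]
finger_gap: 0.0252
```

Call:
send_rows(
  steps=[0.5,0,0,0,0.5,0,0,0,0.5,0,0,0,0,0,0,0],
)

```text
t: 22.42
tool_pos: [0.5951, -0.1192, 0.047]
ee_rot: [0.5, 0.5, -0.5, 0.5]
ft_force: [-4.4, 0.8, 7.1]
finger_gap: 0.0252
```

The plug stopped at TCP z 0.047 with 7 N up, exactly the expected home height. I release it.

Call:
send_rows(
  steps=[0,0,0,0,0,0,0,0,-3,0,0,0,-20,0,0,0],
  grip=45,
)

```text
t: 22.92
tool_pos: [0.5938, -0.1187, 0.068]
ee_rot: [0.499, 0.501, -0.5, 0.499]
ft_force: [0.7, -0.2, -0.4]
finger_gap: 0.0451
```

Call:
send_rows(
  steps=[-40,0,0,0,-50,0,0,0,-10,-10,0,0,0,-30,0,0,0,-10,0,0,0,0,0,0],
  grip=85,
)

```text
t: 23.68
tool_pos: [0.5445, -0.119, 0.1687]
ee_rot: [0.5, 0.5, -0.5, 0.5]
ft_force: [0.3, 0.4, -0.2]
finger_gap: 0.0853
```

```bash
python3 snap.py w14;python3 - <<'E'
from wb import *
from plant import bot
o=bot.get_obs();go(o,.4275,-.015,.15,90)
go(o,.4275,-.015,.15,0)
E
```

```text
t 23.68 phi now -0.01 turn -0.01 shift xyz [np.float64(-0.0), np.float64(0.0), np.float64(0.0)] tilt [-0.0002 -0.0002] F [ 0.3  0.4 -0.2] gap 0.0853
[ 0.5445 -0.119   0.1687]
t 23.73 phi now -0.0 turn -90.0 shift xyz [np.float64(18.8), np.float64(104.2), np.float64(-117.5)] tilt [ 0.0002 -0.0001] F [ 0.  -0.4 -0.6] gap 0.0849
t 23.73 phi now -0.0 turn -0.0 shift xyz [np.float64(18.8), np.float64(-117.5), np.float64(-104.2)] tilt [ 0.0002 -0.0001] F [ 0.  -0.4 -0.6] gap 0.0849
```

View pics/w14.png

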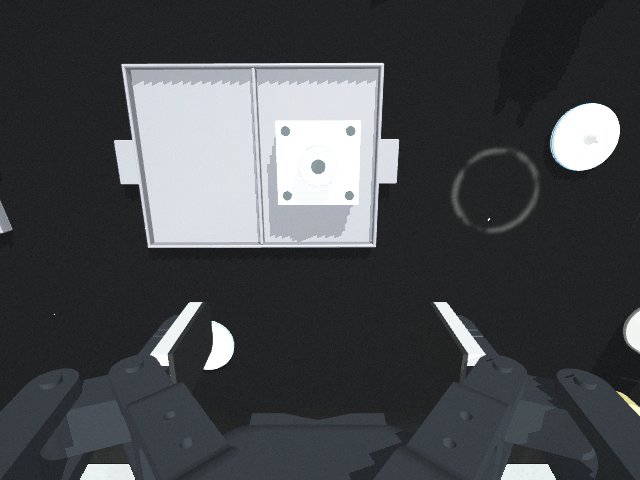

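The plug is home, its collar on the block at (318,166). Now filter A.

Call:
send_rows(
  steps=[0,-15,-14,0,0,-33,-29,0,0,-35,-31,0,0,-24,-21,0,0,-10,-9,0,5,0,0,-10,5,0,0,-10,5,0,0,-10,4,0,0,-10,0,0,0,-10,0,0,0,-10,0,0,0,-10,0,0,0,-10,0,0,0,-10,0,0,0,0],
)

```text
t: 25.6
tool_pos: [0.4288, -0.0156, 0.1501]
ee_rot: [0.001, 0.707, -0.001, 0.707]
ft_force: [0.5, -0.9, -0.1]
finger_gap: 0.085
```

```bash
python3 snap.py w15
```

```text
t 25.6 phi now 89.88 turn 89.88 shift xyz [np.float64(-0.0), np.float64(0.0), np.float64(0.0)] tilt [-0.0002  0.0006] F [ 0.5 -0.9 -0.1] gap 0.085
[ 0.4288 -0.0156  0.1501]
```

View pics/w15.png

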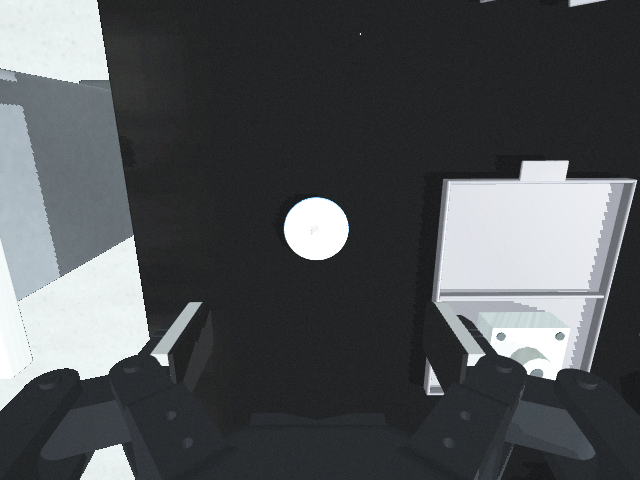

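Filter A is at (316,229), with clearance to the tray on the right.

```bash
python3 - <<'E'
from wb import *
from plant import bot
for z in (.004,.008):blob('w15',(275,185,360,270),150,z)
go(bot.get_obs(),.428,-.0155,.018,90)
m,im=load('w15');cv2.imwrite('pics/w15c.png',cv2.resize(im[185:275,270:365],None,fx=6,fy=6,interpolation=cv2.INTER_NEAREST))
E
```

```text
px [315.9 228.2] centroid [ 0.4273 -0.0158  0.004 ] circle 427.4 -16.5 dia 51.0 ell [427.3 -16.4] [49.9 50.4] minrect [array([427.4, -16.2]), array([50.2, 50.2]), np.float64(89.9)]
px [315.9 228.2] centroid [ 0.4274 -0.0147  0.008 ] circle 427.5 -15.4 dia 50.2 ell [427.3 -15.3] [49.2 49.7] minrect [array([427.4, -15.2]), array([49.4, 49.4]), np.float64(89.9)]
t 25.65 phi now 89.83 turn -0.17 shift xyz [np.float64(132.0), np.float64(0.0), np.float64(-0.6)] tilt [-0.0002  0.0004] F [-0.   0.7 -0. ] gap 0.0852
```

View pics/w15c.png

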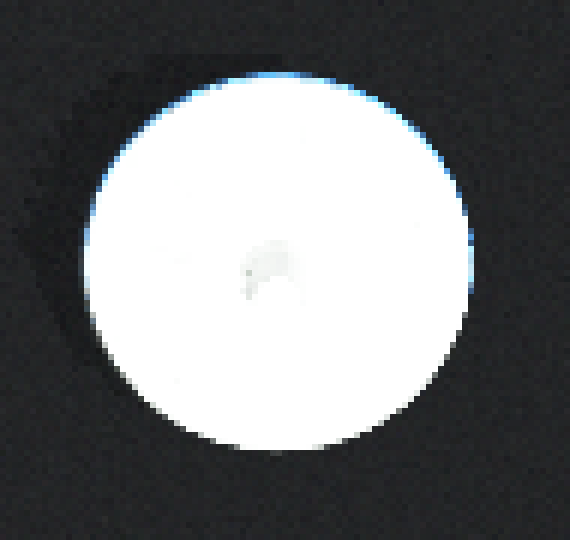

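The disc is thin, so the tips must be close to the bench. I go down and find the bench by touch.

Call:
send_rows(
  steps=[20,0,-0.6,0,40,0,-0.5,0,40,0,0,0,20,0,0,0,8,0,0,0,0,0,0,0,0,0,0,0],
  grip=56,
)

```text
t: 26.52
tool_pos: [0.4278, -0.0155, 0.0228]
ee_rot: [-0.0, 0.706, -0.0, 0.708]
ft_force: [-0.3, 0.0, 1.0]
finger_gap: 0.0563
```

Call:
send_rows(
  steps=[2,0,0,0,2,0,0,0,1,0,0,0,0,0,0,0],
)

```text
t: 27.02
tool_pos: [0.4267, -0.0151, 0.0167]
ee_rot: [-0.0, 0.707, 0.0, 0.707]
ft_force: [0.4, 0.2, 0.2]
finger_gap: 0.0559
```

```bash
python3 snap.py w16
```

```text
t 27.02 phi now 90.01 turn 90.01 shift xyz [np.float64(-0.0), np.float64(0.0), np.float64(0.0)] tilt [ 0.0001 -0.0002] F [0.4 0.2 0.2] gap 0.0559
[ 0.4267 -0.0151  0.0167]
```

View pics/w16.png

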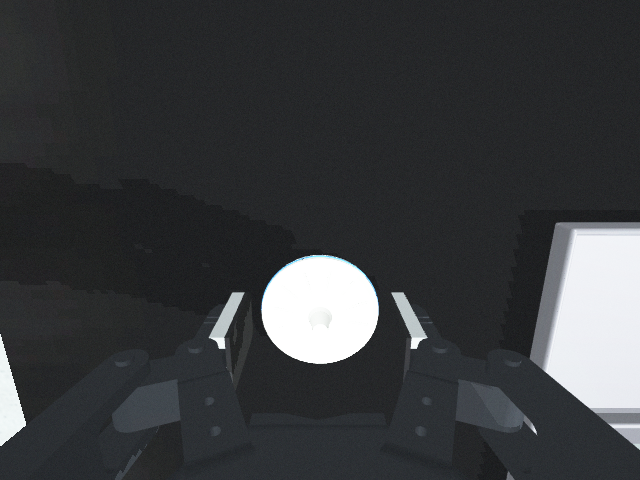

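The disc at (320,309) is centred between the pads. I keep feeling down.

Call:
send_rows(
  steps=[1,0,0,0,1,0,0,0,1,0,0,0,0,0,0,0],
)

```text
t: 27.58
tool_pos: [0.4267, -0.0151, 0.0137]
ee_rot: [-0.0, 0.707, 0.0, 0.707]
ft_force: [-0.9, 0.3, -0.1]
finger_gap: 0.0558
```

Call:
send_rows(
  steps=[1,0,0,0,1,0,0,0,0,0,0,0],
)

```text
t: 27.95
tool_pos: [0.4267, -0.0151, 0.0117]
ee_rot: [-0.0, 0.707, 0.0, 0.707]
ft_force: [-0.1, -0.1, 0.0]
finger_gap: 0.0564
```

Call:
send_rows(
  steps=[1,0,0,0,0,0,0,0],
)

```text
t: 28.2
tool_pos: [0.4267, -0.0151, 0.0107]
ee_rot: [-0.0, 0.707, 0.0, 0.707]
ft_force: [0.3, -0.8, 0.2]
finger_gap: 0.0559
```

Call:
send_rows(
  steps=[0,0,0,0,0,0,0,0,0,0,0,0],
  grip=40,
  newtons=40,
)

```text
t: 28.58
tool_pos: [0.4275, -0.0153, 0.0113]
ee_rot: [-0.0, 0.707, -0.0, 0.708]
ft_force: [1.0, -0.5, 6.2]
finger_gap: 0.0487
```

Call:
send_rows(
  steps=[-5,0,0,0,-20,0,0,0,-30,0,0,0,-20,0,0,0,0,0,0,0],
)

```text
t: 29.2
tool_pos: [0.4275, -0.0154, 0.0869]
ee_rot: [-0.0, 0.706, -0.0, 0.708]
ft_force: [-0.6, -0.8, -0.9]
finger_gap: 0.049
```

```bash
python3 snap.py w17;python3 -c "
from h import *;from plant import bot
go(bot.get_obs(),.582,.290,.085,100)
m=bot.camera_model('side');print(m['R'].shape)
cv2.imwrite('pics/s17.png',cv2.resize(bot.get_image('side')[160:340,150:390],None,fx=3,fy=3))"
```

```text
t 29.2 phi now 90.02 turn 90.02 shift xyz [np.float64(-0.0), np.float64(0.0), np.float64(0.0)] tilt [-0.0009  0.0028] F [-0.6 -0.8 -0.9] gap 0.049
[ 0.4275 -0.0154  0.0869]
t 29.25 phi now 90.02 turn -9.98 shift xyz [np.float64(0.7), np.float64(273.5), np.float64(206.0)] tilt [-0.0002  0.0005] F [-0.6  0.2  0.4] gap 0.0483
(3, 3)
```

View pics/w17.png

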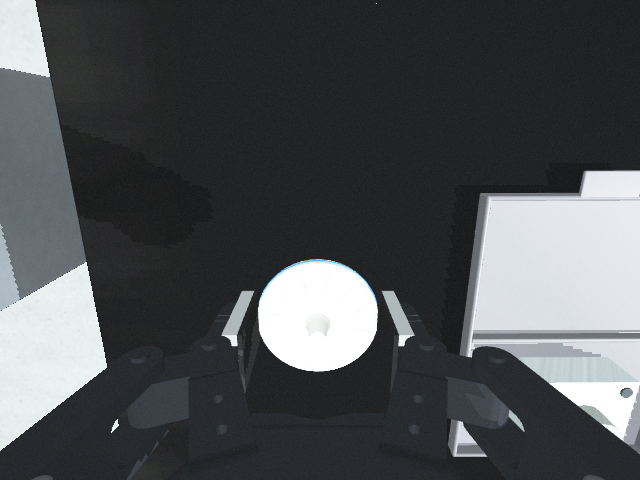

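View pics/s17.png

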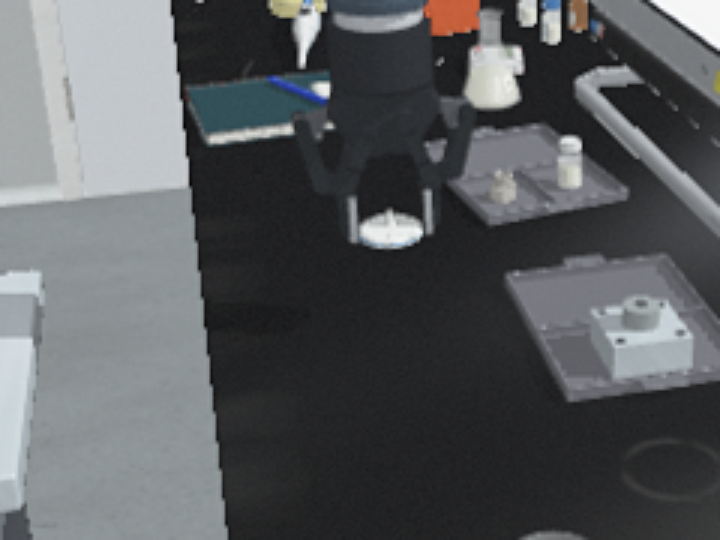

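The filter is held flat, and the side view shows the plug home with the vial and nut upright. I move over the cell tray's large compartment.

Call:
send_rows(
  steps=[0,0,0,-5,0,14,10,-5,0,30,22,0,0,38,29,0,0,40,30,0,0,40,30,0,0,40,30,0,0,36,28,0,0,24,18,0,0,12,9,0,0,0,0,0,0,0,0,0],
)

```text
t: 30.8
tool_pos: [0.5826, 0.2887, 0.0851]
ee_rot: [-0.062, 0.705, 0.061, 0.704]
ft_force: [0.3, -0.4, -0.3]
finger_gap: 0.0488
```

```bash
python3 snap.py w18;python3 -c "
from h import *;from plant import bot
go(bot.get_obs(),.582,.290,.015,100)"
```

```text
t 30.8 phi now 99.97 turn 99.97 shift xyz [np.float64(-0.0), np.float64(0.0), np.float64(0.0)] tilt [-0.0004 -0.0017] F [ 0.3 -0.4 -0.3] gap 0.0488
[0.5826 0.2887 0.0851]
t 30.85 phi now 99.96 turn -0.04 shift xyz [np.float64(70.3), np.float64(1.4), np.float64(-0.5)] tilt [-0.0003 -0.0012] F [ 0.4  0.  -0.4] gap 0.0488
```

View pics/w18.png

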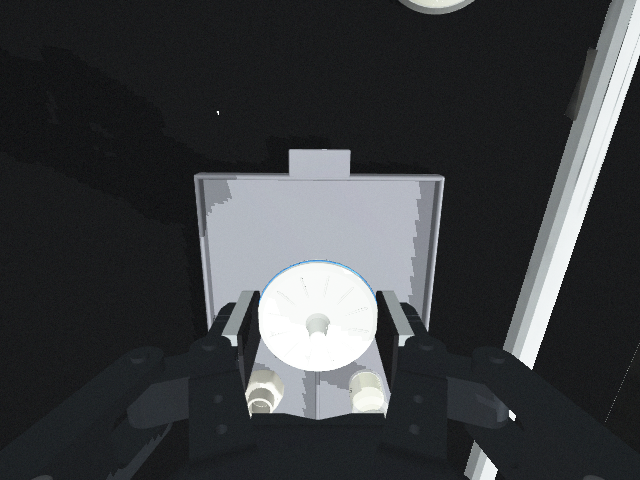

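The filter is centred over the compartment, with side clearance for the fingers.

Call:
send_rows(
  steps=[15,0,0,0,25,0,0,0,18,0,0,0,8,0,0,0,2,0,0,0,0,0,0,0],
)

```text
t: 31.6
tool_pos: [0.5838, 0.2899, 0.0184]
ee_rot: [-0.062, 0.704, 0.062, 0.705]
ft_force: [0.4, -0.0, 0.2]
finger_gap: 0.0484
```

Call:
send_rows(
  steps=[1,0,0,0,1,0,0,0,0,0,0,0],
)

```text
t: 31.98
tool_pos: [0.5834, 0.2898, 0.0159]
ee_rot: [-0.062, 0.704, 0.062, 0.704]
ft_force: [-0.3, -0.6, -0.1]
finger_gap: 0.0485
```

Call:
send_rows(
  steps=[0.7,0,0,0,0.6,0,0,0,0.3,0,0,0,0,0,0,0],
)

```text
t: 32.48
tool_pos: [0.5833, 0.2898, 0.0144]
ee_rot: [-0.062, 0.704, 0.062, 0.704]
ft_force: [-0.6, -0.2, 2.4]
finger_gap: 0.0487
```

Call:
send_rows(
  steps=[0,0,0,0,0,0,0,0,0,0,0,0],
  grip=62,
)

```text
t: 32.85
tool_pos: [0.5833, 0.2898, 0.0141]
ee_rot: [-0.062, 0.704, 0.062, 0.704]
ft_force: [0.6, -0.1, 0.3]
finger_gap: 0.062
```

Call:
send_rows(
  steps=[-10,0,0,0,-30,0,0,0,-50,0,0,0,-50,0,0,0,-10,0,0,0,0,0,0,0],
)

```text
t: 33.6
tool_pos: [0.5837, 0.2899, 0.1653]
ee_rot: [-0.062, 0.704, 0.062, 0.705]
ft_force: [-0.3, -0.2, -0.3]
finger_gap: 0.0617
```

```bash
python3 snap.py w19;python3 -c "
from h import *;from plant import bot
go(bot.get_obs(),.6118,-.3264,.165,90)"
```

```text
t 33.6 phi now 100.02 turn 100.02 shift xyz [np.float64(-0.0), np.float64(0.0), np.float64(0.0)] tilt [0.0002 0.0018] F [-0.3 -0.2 -0.3] gap 0.0617
[0.5837 0.2899 0.1653]
t 33.65 phi now 100.01 turn 10.01 shift xyz [np.float64(-1.5), np.float64(-616.0), np.float64(29.0)] tilt [-0.0001 -0.0012] F [ 0.8 -0.3 -0.2] gap 0.0621
```

View pics/w19.png

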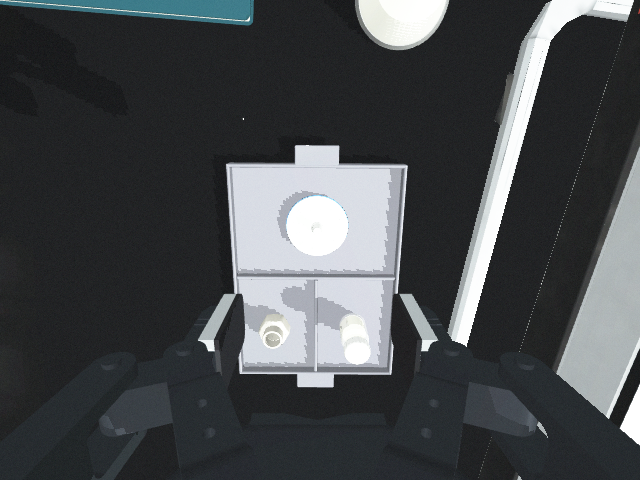

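The filter lies flat in the cell tray's large compartment at (317,226), with the nut and vial undisturbed. On to filter B.

Call:
send_rows(
  steps=[0,0,0,5,0,-16,1,5,0,-34,2,0,0,-44,2,0,0,-47,2,0,0,-48,2,0,0,-48,2,0,0,-48,2,0,0,-48,2,0,0,-48,2,0,0,-48,2,0,0,-48,2,0,0,-47,2,0,0,-44,2,0,0,-32,2,0,0,-16,2,0,0,0,0,0,0,0,0,0],
  grip=80,
)

```text
t: 35.9
tool_pos: [0.6138, -0.3246, 0.1634]
ee_rot: [-0.0, 0.708, 0.001, 0.707]
ft_force: [-0.2, 0.0, 0.1]
finger_gap: 0.08
```

```bash
python3 snap.py w20;python3 - <<'E'
from wb import *
from plant import bot
blob('w20',(260,170,375,285),150,.005)
go(bot.get_obs(),.6118,-.3264,.011,90)
E
```

```text
t 35.9 phi now 90.08 turn 90.08 shift xyz [np.float64(-0.0), np.float64(0.0), np.float64(0.0)] tilt [ 0.0013 -0.0011] F [-0.2  0.   0.1] gap 0.08
[ 0.6138 -0.3246  0.1634]
px [316.1 225.7] centroid [ 0.6122 -0.3257  0.005 ] circle 612.2 -326.4 dia 50.7 ell [ 612.2 -326.4] [49.8 50. ] minrect [array([ 612.5, -326.2]), array([49.9, 49.7]), np.float64(0.1)]
t 35.95 phi now 90.1 turn 0.1 shift xyz [np.float64(152.8), np.float64(-1.9), np.float64(-2.1)] tilt [ 0.0009 -0.0007] F [ 1.  -0.2 -0.1] gap 0.0803
```

View pics/w20.png

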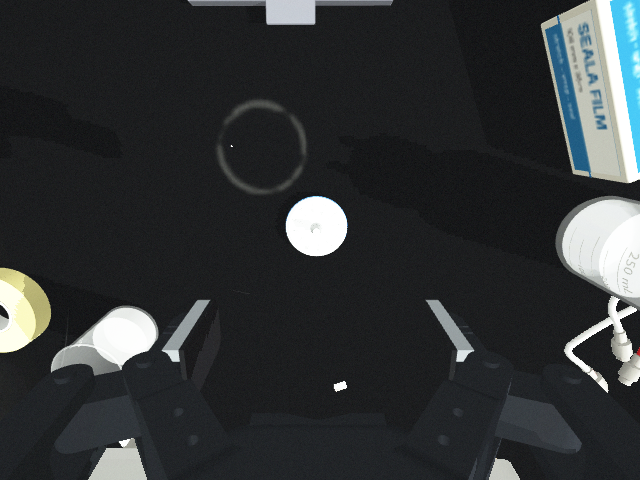

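Filter B is at (316,226), and the bottles and beaker are well clear.

Call:
send_rows(
  steps=[20,-1,-1,0,40,-0.8,-0.8,0,45,0,0,0,28,0,0,0,10,0,0,0,4,0,0,0,0,0,0,0,0,0,0,0],
  grip=56,
)

```text
t: 36.95
tool_pos: [0.6129, -0.3284, 0.0187]
ee_rot: [-0.001, 0.706, -0.0, 0.708]
ft_force: [0.3, -0.2, 0.6]
finger_gap: 0.056
```

```bash
python3 snap.py w21
```

```text
t 36.95 phi now 90.02 turn 90.02 shift xyz [np.float64(-0.0), np.float64(0.0), np.float64(0.0)] tilt [-0.0016  0.002 ] F [ 0.3 -0.2  0.6] gap 0.056
[ 0.6129 -0.3284  0.0187]
```

View pics/w21.png

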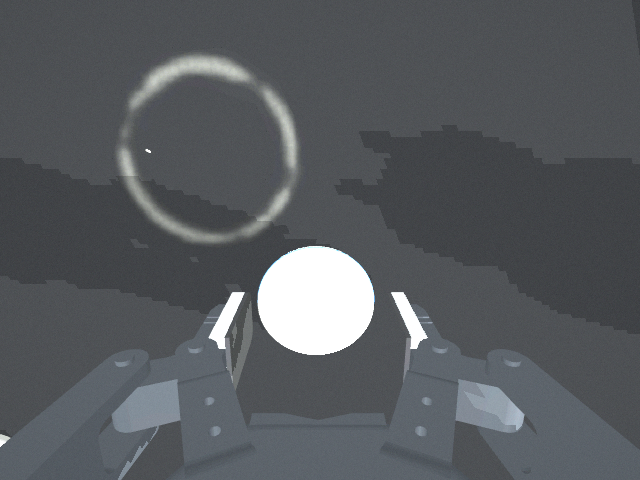

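The disc centre is at (316,301), 8 px above the last grasp, so I nudge +2 mm in tool y and go down 8 mm.

Call:
send_rows(
  steps=[3,1.5,-0.7,0,3,1,0,0,1,0,0,0,0,0,0,0],
)

```text
t: 37.5
tool_pos: [0.6114, -0.3253, 0.0101]
ee_rot: [-0.0, 0.707, 0.0, 0.707]
ft_force: [0.3, 0.3, 0.6]
finger_gap: 0.0562
```

Call:
send_rows(
  steps=[-0.7,0,0,0,0,0,0,0],
)

```text
t: 37.75
tool_pos: [0.6115, -0.3254, 0.011]
ee_rot: [-0.0, 0.707, 0.0, 0.707]
ft_force: [-0.3, 0.3, 0.3]
finger_gap: 0.056
```

Call:
send_rows(
  steps=[0,0,0,0,0,0,0,0,0,0,0,0],
  grip=40,
  newtons=40,
)

```text
t: 38.12
tool_pos: [0.6117, -0.3256, 0.0114]
ee_rot: [-0.0, 0.707, -0.0, 0.707]
ft_force: [1.4, -0.0, 3.2]
finger_gap: 0.0487
```

Call:
send_rows(
  steps=[-5,0,0,0,-20,0,0,0,-30,0,0,0,-25,0,0,0,0,0,0,0],
)

```text
t: 38.75
tool_pos: [0.6131, -0.3266, 0.0948]
ee_rot: [-0.002, 0.705, -0.001, 0.709]
ft_force: [0.4, -0.2, -0.1]
finger_gap: 0.0489
```

```bash
python3 snap.py w22;python3 -c "
from h import *;from plant import bot
go(bot.get_obs(),.5943,-.0265,.09,90)"
```

```text
t 38.75 phi now 90.02 turn 90.02 shift xyz [np.float64(-0.0), np.float64(0.0), np.float64(0.0)] tilt [-0.0039  0.0051] F [ 0.4 -0.2 -0.1] gap 0.0489
[ 0.6131 -0.3266  0.0948]
t 38.8 phi now 90.02 turn 0.02 shift xyz [np.float64(2.6), np.float64(299.3), np.float64(-17.7)] tilt [-0.0017  0.0022] F [-0.1 -1.  -0.3] gap 0.0489
```

View pics/w22.png

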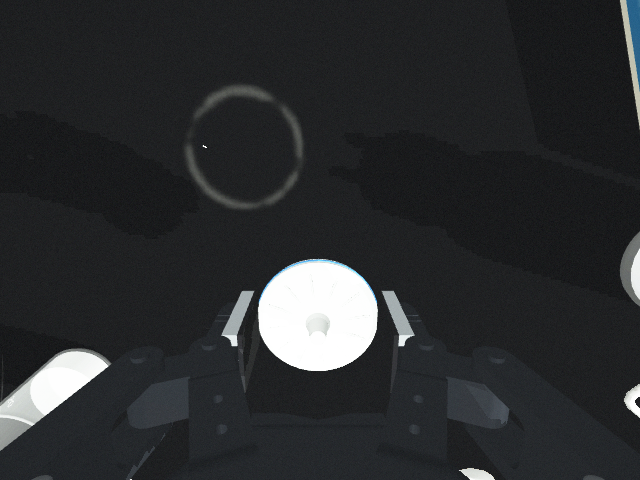

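Filter B is held flat at (318,315). I move it to the block tray.

Call:
send_rows(
  steps=[0,14,-1,0,0,32,-2,0,0,42,-3,0,0,45,-3,0,0,45,-3,0,0,45,-3,0,0,40,-2,0,0,26,-1,0,0,10,0,0,0,0,0,0,0,0,0,0],
)

```text
t: 40.17
tool_pos: [0.5933, -0.0272, 0.0907]
ee_rot: [0.0, 0.707, -0.0, 0.707]
ft_force: [0.2, 0.4, 0.4]
finger_gap: 0.0487
```

```bash
python3 snap.py w23;python3 -c "
from h import *;from plant import bot
go(bot.get_obs(),.5943,-.0265,.0143,90)"
```

```text
t 40.17 phi now 89.96 turn 89.96 shift xyz [np.float64(-0.0), np.float64(0.0), np.float64(0.0)] tilt [-0.0002 -0.0003] F [0.2 0.4 0.4] gap 0.0487
[ 0.5933 -0.0272  0.0907]
t 40.23 phi now 89.95 turn -0.05 shift xyz [np.float64(76.5), np.float64(0.8), np.float64(1.0)] tilt [-0.0001 -0.0002] F [ 0.1 -0.5 -0.1] gap 0.0484
```

View pics/w23.png

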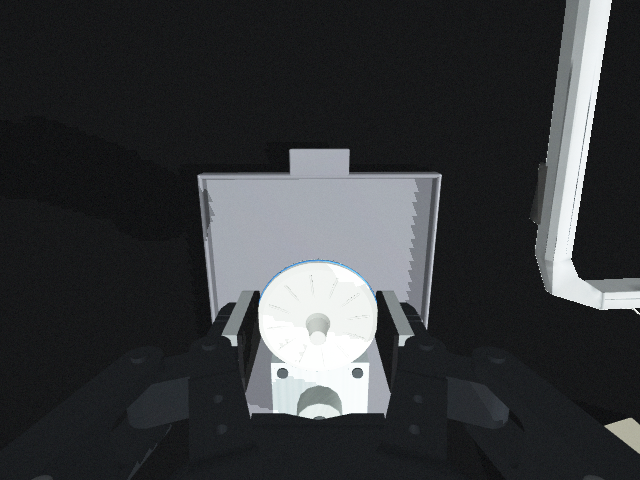

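The filter is centred over the open compartment, with the plug behind it at about (320,405). I lower it.

Call:
send_rows(
  steps=[15,0.4,0.5,0,30,0.4,0.5,0,18,0,0,0,7,0,0,0,3,0,0,0,0,0,0,0],
)

```text
t: 40.98
tool_pos: [0.5948, -0.0257, 0.0185]
ee_rot: [-0.0, 0.707, 0.0, 0.707]
ft_force: [0.1, 0.0, 0.4]
finger_gap: 0.0486
```

Call:
send_rows(
  steps=[1,0,0,0,1,0,0,0,0,0,0,0],
)

```text
t: 41.35
tool_pos: [0.5944, -0.0255, 0.016]
ee_rot: [-0.0, 0.707, 0.0, 0.707]
ft_force: [-0.7, 0.2, 0.8]
finger_gap: 0.0489
```

Call:
send_rows(
  steps=[0.7,0,0,0,0.6,0,0,0,0.3,0,0,0,0,0,0,0],
)

```text
t: 41.85
tool_pos: [0.5943, -0.0256, 0.0144]
ee_rot: [-0.0, 0.707, 0.0, 0.707]
ft_force: [-0.3, 0.1, 2.0]
finger_gap: 0.0488
```

Call:
send_rows(
  steps=[0,0,0,0,0,0,0,0,0,0,0,0],
  grip=62,
)

```text
t: 42.22
tool_pos: [0.5943, -0.0256, 0.0143]
ee_rot: [-0.0, 0.707, 0.0, 0.707]
ft_force: [0.3, -0.5, 0.3]
finger_gap: 0.0618
```

Call:
send_rows(
  steps=[-10,0,0,0,-30,0,0,0,-50,0,0,0,-50,0,0,0,-40,-10,0,0,0,-40,0,0,0,-40,0,0,0,-20,0,0,0,0,0,0,0,0,0,0],
)

```text
t: 43.48
tool_pos: [0.5943, -0.1345, 0.1941]
ee_rot: [-0.0, 0.707, 0.001, 0.707]
ft_force: [0.9, -0.2, 0.3]
finger_gap: 0.0618
```

```bash
python3 snap.py w24;python3 -c "
from h import *;from plant import bot
cv2.imwrite('pics/s24.png',cv2.resize(bot.get_image('side')[180:350,200:440],None,fx=3.3,fy=3.3))
cv2.imwrite('pics/t24.png',bot.get_image('top'))"
```

```text
t 43.48 phi now 90.06 turn 90.06 shift xyz [np.float64(-0.0), np.float64(0.0), np.float64(0.0)] tilt [ 0.0007 -0.0004] F [ 0.9 -0.2  0.3] gap 0.0618
[ 0.5943 -0.1345  0.1941]
```

View pics/w24.png

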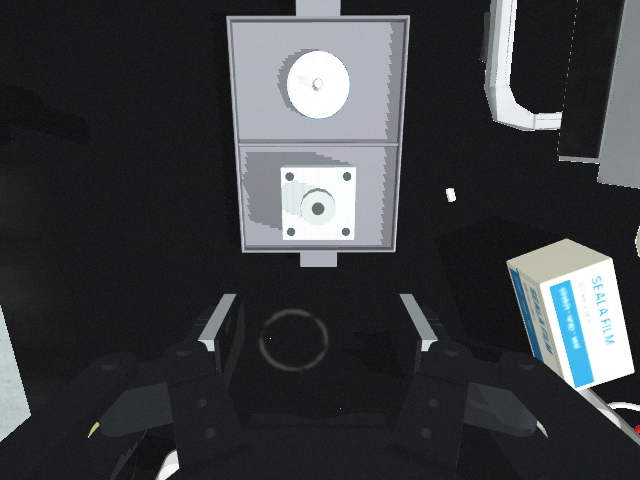

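View pics/s24.png

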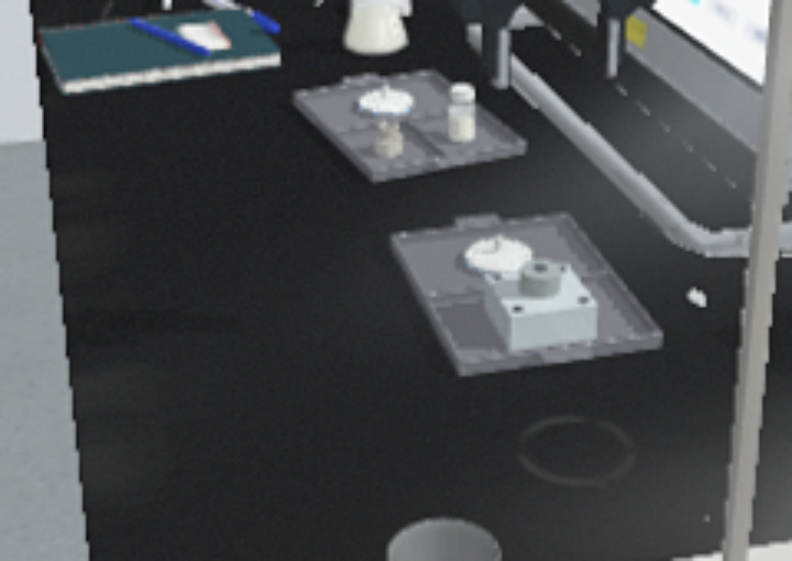

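View pics/t24.png

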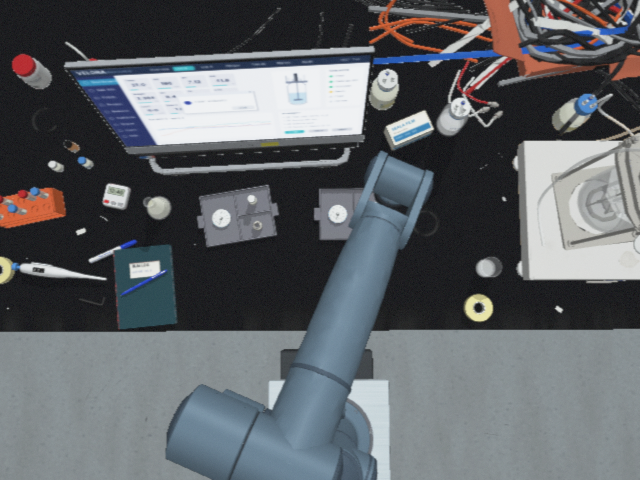

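All five parts are in place: the filters at (318,84) in the wrist view and (221,217) in the top view, and the plug collar on the block at (318,208). The beaker (488,267) and flask (157,207) have not moved in the top view. I hand in.

```bash
python3 -c "
from plant import bot
print(bot.get_obs()['t'], bot.get_obs()['ft_force'].round(1)); print(bot.sign_off())"
```

```text
43.625 [-0.5  0.   0.1]
the job is handed in; nothing more can be done
None
```

Both kits are made up, and I handed the job in at 43.6 s of the 112 s allowed; sign-off reports no verdict.

- **Cell tray:** one vent filter lies flat in the large compartment, with the vial upright in the far small cell and the nut upright in the near one.
- **Block tray:** the other vent filter lies flat in the open compartment. The plug is home in the bore. It stopped where its foot should be 7 mm above the underside, with 7 N of upward force.
- **Last checks:** the final wrist, side and top pictures show every part in place, the plug's collar on the block, and the beaker and flask unmoved. The gripper was about 0.19 m above the bench, touching nothing.
- **Disagreements:** the top and wrist cameras differed by about 2–3 mm on positions, so I used the wrist values for the grasps and the bore. The measured finger opening read about 2.5 mm under the true part widths. Neither caused trouble.

I did not measure the final part heights separately. "Flat" and "home" rest on the contact forces when placing and on the pictures.

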